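Put the three ceramics back on their own display stands

TASK

The round jar, the square flask and the oblong caddy have been left on one another's stands. Using the cork mat to park one of them, move each to the wooden stand of its own outline (round, square, oblong), upright, centred, and with flask and caddy turned square to their stands. Set the pieces down rather than drop them, do not tip them over or let them knock together, and leave the candlestick, the pomegranate and the copper bowl where they are.

Things in the scene. Friction and masses are not known exactly. Their poses are not given: they have to be found in the camera images.
- jar: Loose round jar, 115 mm tall, 200 to 420 g: belly 64 mm in diameter up to 50 mm height, shoulder to 72 mm height, then a straight round neck 30 mm in diameter up to 108 mm, and a lip 36 mm in diameter at the top. Glazed ceramic, blue with white bands. Origin: centre of its underside; z up the piece
- flask: Loose square flask, 115 mm tall, 200 to 420 g: body 56 x 56 mm (57 at its band) and 70 mm tall with a flat shoulder, then a straight round neck 30 mm in diameter up to 108 mm, and a lip 36 mm in diameter at the top. x and y along the sides of the body. Glazed ceramic, blue with white bands. Origin: centre of its underside; z up the piece
- caddy: Loose oblong caddy: block 84 mm (x) by 44 mm (y) and 78 mm tall, all one piece, with a small 16 mm knob on top reaching 95 mm; 200 to 450 g. Glazed ceramic, blue with white bands. Origin: centre of its underside; z up the piece
- round_stand: Round dark wooden stand, 104 mm in diameter, 12 mm thick, flat on top: the jar's place. It does not move. Origin: centre of its underside, which lies on the counter; z up
- square_stand: Square dark wooden stand, 96 x 96 mm, 12 mm thick, flat on top: the flask's place. x and y along its sides. It does not move. Origin: centre of its underside, which lies on the counter; z up
- oblong_stand: Oblong dark wooden stand, 130 mm (x) by 80 mm (y), 12 mm thick, flat on top: the caddy's place, long side along long side. It does not move. Origin: centre of its underside, which lies on the counter; z up
- cork_mat: Square cork mat, 90 x 90 mm, 4 mm thick, empty at the start: the free spot. It does not move. Origin: centre of its underside, which lies on the counter; z up
- candlestick: Loose brass candlestick, 112 mm tall, foot 68 mm in diameter, stem 16 mm, socket 28 mm; stands among the stands and is to be left alone. Origin: centre of its underside
- pomegranate: Loose red ceramic pomegranate, 76 mm in diameter, 84 mm tall; to be left alone. Origin: centre of its underside
- copper_bowl: Loose copper bowl, 110 mm across, 45 mm tall; to be left alone. Origin: centre of its underside
Not all that is in view belongs to the job. Several things have the shape of the cork_mat; the one meant has the colours described above.

How it is judged:
By the outcome, as a careful person would: the job done as asked, in the order asked, and still so for the second after the job is handed in, with the robot touching nothing.
It also fails if it takes over 102 s, if anything falls off the work surface, if the arm or the gripper's body presses on something with over 40 N, if the wrist force passes 120 N, or if a joint passes its speed limit or range.

ROBOT

A 6-joint arm with a two-finger parallel gripper is mounted at the origin on the work surface. World frame = base frame: x ahead of the robot, y to its left, z up, the work surface at z = 0. Lengths are in mm, angles in degrees, forces in N, time in s.
With the tool pointing down it reaches from about 300 to 850 mm from the base axis. Payload 4.2 kg.
Tool frame: the origin (TCP) lies midway between the tips of the shut fingers; the grasp point (between the pads) lies 19 mm behind it (pinch_z is the distance from the TCP to the grasp point, in mm); z points along the fingers, y is the line along which they close (so a half turn about z gives the same grasp; the last joint's range is limited). The gripper opens to 91 mm and grips with 3 to 60 N. Pads are 32 mm wide; open, the fingers measure 118 mm over their backs; the gripper's body (76 mm by 178 mm) begins 60 mm behind the grasp point.
Start: joints at [64.458, 18.312, 89.639, -0, 72.044, -1.146], TCP at [237.509, 523.675, 191.576] pointing down, gripper open.
Joint ranges: [-177.97, 177.97], [-48.28, 115.42], [12.27, 149.76], [-77.06, 257.06], [2.81, 150.46], [-146.56, 146.56]. Speed limits (degrees/s): [147.25, 147.25, 180, 180, 180, 180].

INTERFACE

Orientations are given as [roll, pitch, yaw] about the fixed x, y, z axes, in that order (R = Rz(yaw) Ry(pitch) Rx(roll)).
In Python, from workcell import * gives the robot as it stands.
- The arm moves only by the tool step_arm, never from a script. Its argument "steps" is a list of rows, each a list of 7 numbers: the turn, a rotation vector about the tool's x, y, z in degrees, then the shift along the tool's x, y, z in mm, then the opening, from 0 (shut) to 1 (fully open). In form: [[rx, ry, rz, x, y, z, hand], ...]. A call has exactly 8 rows; each row shifts and turns the commanded pose from where the row before left it, along the tool's axes as they then stand; what a row does not reach is not made up. A row lasts 1/8 s, in which the tool goes at most 62.5 mm and 10.7 degrees, less where a joint would pass 70% of its speed; a pose out of reach is approached as far as the arm can. A call is refused whole if a number of a shift passes 62.5 or a number of a turn 10.7, either way. A call with a gripper value outside its range is refused whole. The fingers move at their own pace and stop on an object; "force" is the grip in N (left out, the last holds). Time passes only in rows, so rows that do not move let the fingers close, or fill a call up. It gives the time, the measured TCP pose, the force, the opening and the grip force at its end, in the units of the state.
- state(): the state, without advancing time (a new reading comes with each control period).
- grab_frame(name): name is "scene" or "side" or "wrist"; returns a dict with "image" (420x560x3 uint8, blue, green, red), "fovy" (degrees; the focal length in pixels is half the picture's height over the tangent of half this angle, whatever the lens; pixels are square), "cx", "cy" (the principal point, pixels), "origin" and "rotation" of the camera in the world; the wrist camera has in their place "tool_from_camera" (4x4, takes a point from camera to tool coordinates, whose origin is the TCP and whose axes are the flange's). Camera axes: x right, y down, z forward; pixel columns grow to the right and rows downward; lengths in mm; the calibration is good to about 2 mm. A picture is of the moment at which its call begins: read the wrist's pose just before it. There is no depth.
- job_done(): hands the job in; it is judged then, once.
The state is a dict: "time_s": time; "qpos": joint angles; "qvel": joint speeds; "effort": joint torques, N m; "ee_pos": TCP position; "ee_rot": TCP orientation; "force": force on the tool from outside, world axes, zero at the start; "torque": the same for the moment, N m; "gripper_width": finger opening in mm; "gripper_force": force on a finger pad.
Only numpy, scipy, OpenCV 4.12 (cv2) and the standard library are available. Lean on these libraries where they do the work, as an engineer would, in place of code of your own. Each camera call takes 0.05 s, during which the arm holds its last target. There are 200 camera calls.

## Working session

There is one attempt and no reset: what is moved stays moved. The work goes in short steps, Python scripts to look and compute and a tool call to move; the robot and the scene stay as the last step left them, time stands still between calls to the robot, and variables do not carry over. Pictures are saved under pics/ and viewed, at most 14 in all, crops included, and the job is handed in when it is done.

Besides the shell and the picture viewer there is one more tool, called after "Emit:" as name(argument=value, ...) on one line, values as JSON. step_arm: Moves the arm, as the interface text tells. Its arguments: {"type":"object","properties":{"steps":{"type":"array","items":{"type":"array","items":{"type":"number"}}},"force":{"type":"number"}},"required":["steps"]}

```bash
mkdir -p pics; ls; cat > h.py <<'E'
from workcell import *
import numpy as np, cv2
E
python3 - <<'E'
from h import *
s=state();print(s)
for n in ("scene","side"):
    f=grab_frame(n);cv2.imwrite(f"pics/{n}0.png",f["image"]);np.save(n+"0.npy",f,allow_pickle=True)
    print(n,f["fovy"],f["cx"],f["cy"],f["origin"],f["rotation"])
f=grab_frame("wrist");cv2.imwrite("pics/wrist0.png",f["image"]);print({k:v for k,v in f.items() if k!="image"})
E
```

```text
pics
{'time_s': 0.0, 'qpos': array([ 6.44575080e+01,  1.83502043e+01,  8.97057656e+01, -1.12502155e-03,
        7.20411740e+01, -1.14714511e+00]), 'qvel': array([ 0.01989987,  0.08172933,  0.02767223,  0.06382581, -0.1036404 ,
       -0.01270521]), 'effort': array([ 7.98124383e-04, -4.12457907e+01, -2.31970060e+01,  7.26225972e-02,
        4.57828282e-02, -1.55576595e-04]), 'ee_pos': array([237.28262871, 523.1808424 , 190.73903057]), 'ee_rot': array([-1.79902854e+02, -8.75427193e-04,  1.55605000e+02]), 'force': array([-0.25726927,  0.57819507,  0.56481593]), 'torque': array([0.04187255, 0.01836222, 0.03772406]), 'gripper_force': 0.0, 'gripper_width': 91.11779694288681}
scene 48.74802532903187 271.5351559038615 206.809178789194 [1451.22125598 -127.33121286  848.02030847] [-131.66000794   -0.59405129   80.79255768]
side 53.02520074102493 275.10970514074495 206.0672492976735 [ 380.52469066 -860.63299174  703.26096762] [-126.52297953   -1.01035116  -10.01823527]
{'fovy': 69.69975887473181, 'cx': 276.5314197707837, 'cy': 211.7551843075872, 'tool_from_camera': array([[-1.14911815e-03, -9.66186352e-01, -2.57842226e-01,
         7.30440228e+01],
       [ 9.99999203e-01, -1.24531958e-03,  2.09793220e-04,
         1.50603688e+00],
       [-5.23795319e-04, -2.57841779e-01,  9.66187012e-01,
        -1.93178010e+02],
       [ 0.00000000e+00,  0.00000000e+00,  0.00000000e+00,
         1.00000000e+00]])}
```

View pics/scene0.png

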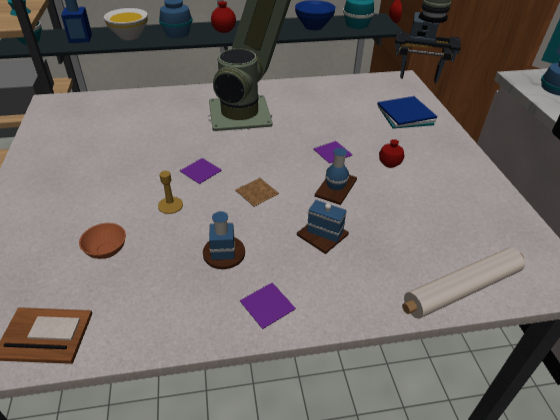

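View pics/side0.png

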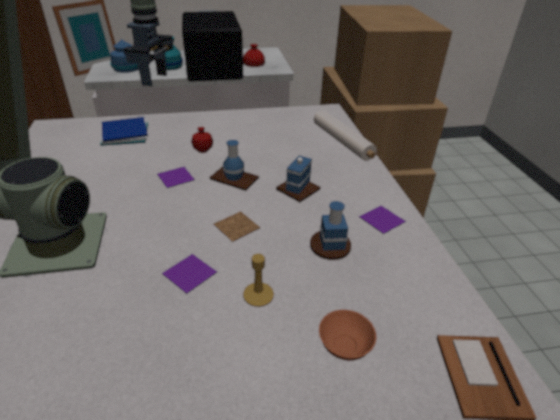

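The scene picture shows the jar on the oblong stand (337,180), the caddy on the square stand (323,225) and the flask on the round stand (222,240). The mat-shaped things are purple at (201,170), (332,152) and (268,305), and brown at (257,191). Only the brown one is cork-coloured, so it should be the mat. In the side view it sits at (237,226). I'll confirm it in a crop.

```bash
cat >> h.py <<'E'
from scipy.spatial.transform import Rotation as R
def cam(f,pose=None):
    """(origin, rotation matrix) of a camera in the world"""
    if "origin" in f: 
        r=np.array(f["rotation"]); 
        return np.array(f["origin"]), (r if r.shape==(3,3) else R.from_euler("xyz",r,degrees=True).as_matrix())
    p,e=pose; Rt=R.from_euler("xyz",e,degrees=True).as_matrix(); T=f["tool_from_camera"]
    return p+Rt@T[:3,3], Rt@T[:3,:3]
def fl(f): return f["image"].shape[0]/2/np.tan(np.radians(f["fovy"]/2))
def rays(f,uv,pose=None):
    o,M=cam(f,pose); uv=np.atleast_2d(uv).astype(float)
    d=np.c_[(uv-[f["cx"],f["cy"]])/fl(f),np.ones(len(uv))]@M.T
    return o,d/np.linalg.norm(d,axis=1)[:,None]
def onplane(f,uv,z,pose=None):
    o,d=rays(f,uv,pose); return (o+d*((z-o[2])/d[:,2])[:,None])[:,:2]
def proj(f,P,pose=None):
    o,M=cam(f,pose); c=(np.atleast_2d(P)-o)@M; return c[:,:2]/c[:,2:]*fl(f)+[f["cx"],f["cy"]]
def tri(a,b):
    """closest point of two rays (o,d) and their gap"""
    (o1,d1),(o2,d2)=a,b; n=np.cross(d1,d2); t=np.linalg.solve(np.c_[d1,-d2,n],o2-o1)
    return o1+t[0]*d1+t[2]*n/2, abs(t[2])*np.linalg.norm(n)
E
python3 - <<'E'
from h import *
S=np.load("scene0.npy",allow_pickle=True).item();D=np.load("side0.npy",allow_pickle=True).item()
pts={"cork":((257,191),(237,226)),"jarlip":((340,153),(233,143)),"flasklip":((221,216),(337,207)),"knob":((328,206),(300,160)),"candlefoot":((170,205),(259,294)),"pom":((392,155),(202,141)),"bowl":((103,241),(348,335))}
for k,(a,b) in pts.items():
    oa,da=rays(S,[a]);ob,db=rays(D,[b]);p,g=tri((oa,da[0]),(ob,db[0]));print(k,p.round(0),round(g,1))
im=S["image"][120:280,140:400];cv2.imwrite("pics/crop1.png",cv2.resize(im,None,fx=3,fy=3,interpolation=cv2.INTER_CUBIC))
for k in ((257,191),(201,170)): print(k,S["image"][k[1],k[0]])
E
```

```text
cork [442.   2.   1.] 4.1
jarlip [460. 229. 123.] 0.4
flasklip [ 667. -112.  124.] 7.3
knob [641. 150.  99.] 3.7
candlefoot [ 466. -242.    2.] 1.4
pom [370. 427.  34.] 0.8
bowl [ 614. -398.   35.] 2.3
(257, 191) [ 53  80 110]
(201, 170) [120  39  93]
```

View pics/crop1.png

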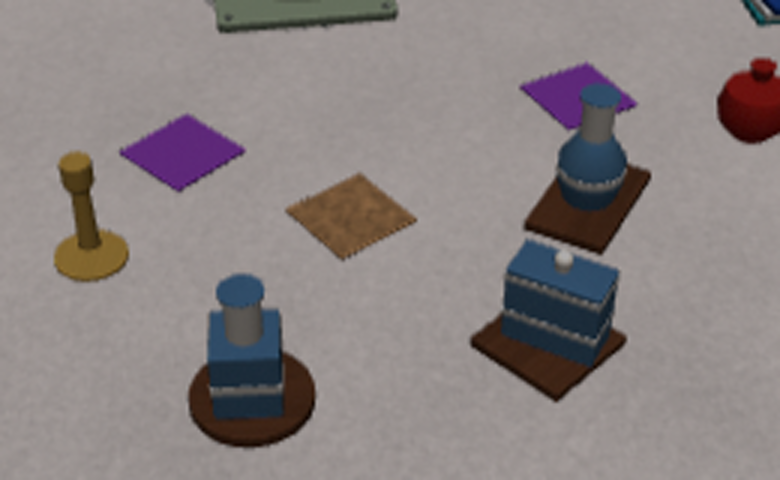

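The crop confirms it: the brown, speckled square at crop (350,216), full-frame (257,191), is cork, and the other three are plain purple. I'll raise the arm to look down with the wrist camera.

Emit:
step_arm(steps=[[0,0,0,-26,-20,-17,1],[0,0,0,-26,-20,-17,1],[0,0,0,-26,-20,-17,1],[0,0,0,-26,-20,-17,1],[0,0,0,-26,-20,-17,1],[0,0,0,-26,-20,-17,1],[0,0,0,-26,-20,-17,1],[0,0,0,-26,-20,-17,1]])

```text
time_s: 1.15
ee_pos: [361.1, 290.9, 327.9]
ee_rot: [-180.0, -0.0, 155.6]
force: [0.4, 0.6, 0.5]
gripper_width: 91.1
gripper_force: 0.0
```

Emit:
step_arm(steps=[[0,0,0,-30,-23,0,1],[0,0,0,-30,-23,0,1],[0,0,0,-30,-23,0,1],[0,0,0,-30,-23,0,1],[0,0,0,-30,-23,0,1],[0,0,0,-30,-23,0,1],[0,0,0,-24,-20,0,1],[0,0,0,0,0,0,1]])

```text
time_s: 2.15
ee_pos: [481.8, 62.5, 327.0]
ee_rot: [-180.0, -0.1, 155.4]
force: [0.5, -0.1, 0.5]
gripper_width: 91.0
gripper_force: 0.0
```

```bash
cat >> h.py <<'E'
def snap(name):
    s=state(); f=grab_frame("wrist"); p=(s["ee_pos"],s["ee_rot"])
    cv2.imwrite(f"pics/{name}.png",f["image"]); np.save(name+".npy",dict(f,pose=p),allow_pickle=True)
    print(name,round(s["time_s"],2),s["ee_pos"].round(1),s["ee_rot"].round(2),s["force"].round(1),abs(s["qvel"]).max().round(2)); return f,p
def load(name):
    f=np.load(name+".npy",allow_pickle=True).item(); return f,f["pose"]
E
python3 -c "
from h import *
snap('w1')"
```

```text
w1 2.15 [481.8  62.5 327. ] [-1.7997e+02 -5.0000e-02  1.5542e+02] [ 0.5 -0.1  0.5] 2.3
```

View pics/w1.png

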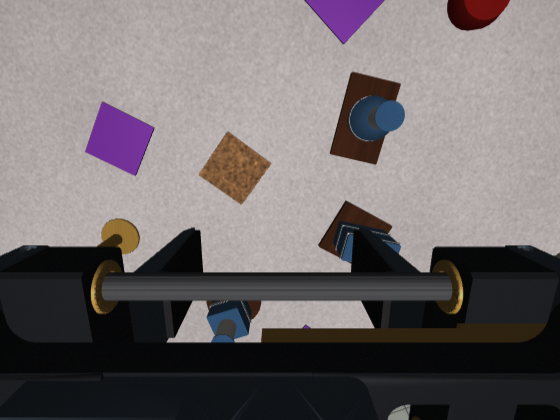

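The wrist view shows the jar on the oblong stand (365,118) and the cork (235,167). The caddy (360,235) and flask (228,320) are partly behind the gripper, so I'll back off in tool -x.

Emit:
step_arm(steps=[[0,0,0,-30,0,0,1],[0,0,0,-30,0,0,1],[0,0,0,-25,0,0,1],[0,0,0,-10,0,0,1],[0,0,0,0,0,0,1],[0,0,0,0,0,0,1],[0,0,0,0,0,0,1],[0,0,0,0,0,0,1]])

```text
time_s: 3.2
ee_pos: [567.5, 24.9, 327.9]
ee_rot: [180.0, 0.0, 155.6]
force: [-0.3, 0.1, -0.2]
gripper_width: 91.1
gripper_force: 0.0
```

```bash
python3 -c "
from h import *
snap('w2')"
```

```text
w2 3.2 [567.5  24.9 327.9] [1.7998e+02 2.0000e-02 1.5562e+02] [-0.3  0.1 -0.2] 0.21
```

Emit:
step_arm(steps=[[0,0,0,-30,0,0,1],[0,0,0,-30,0,0,1],[0,0,0,-30,0,0,1],[0,0,0,-30,0,0,1],[0,0,0,-10,0,0,1],[0,0,0,0,0,0,1],[0,0,0,0,0,0,1],[0,0,0,0,0,0,1]])

```text
time_s: 4.25
ee_pos: [685.6, -28.6, 328.3]
ee_rot: [180.0, 0.0, 155.6]
force: [-0.0, 0.0, -0.8]
gripper_width: 91.1
gripper_force: 0.0
```

```bash
python3 -c "
from h import *
snap('w3')"
```

```text
w3 4.25 [685.6 -28.6 328.3] [1.7998e+02 3.0000e-02 1.5563e+02] [-0.   0.  -0.8] 0.17
```

Emit:
step_arm(steps=[[0,0,0,0,-30,0,1],[0,0,0,0,-30,0,1],[0,0,0,0,-30,0,1],[0,0,0,0,-10,0,1],[0,0,0,0,0,0,1],[0,0,0,0,0,0,1],[0,0,0,0,0,0,1],[0,0,0,0,0,0,1]])

```text
time_s: 5.3
ee_pos: [645.2, -119.5, 327.4]
ee_rot: [180.0, -0.0, 155.7]
force: [0.3, 0.7, -0.7]
gripper_width: 91.1
gripper_force: 0.0
```

```bash
python3 -c "
from h import *
snap('w4')
cv2.imwrite('pics/m.png',np.vstack([np.hstack([cv2.imread(f'pics/{n}.png')[:290] for n in r]) for r in (('w1','w2'),('w3','w4'))])[:, :])
m=cv2.imread('pics/m.png');print(m.shape);cv2.imwrite('pics/m.png',cv2.resize(m,(800,414)))
"
```

```text
w4 5.3 [ 645.2 -119.5  327.4] [ 1.7999e+02 -1.0000e-02  1.5565e+02] [ 0.3  0.7 -0.7] 0.15
(580, 1120, 3)
```

View pics/m.png

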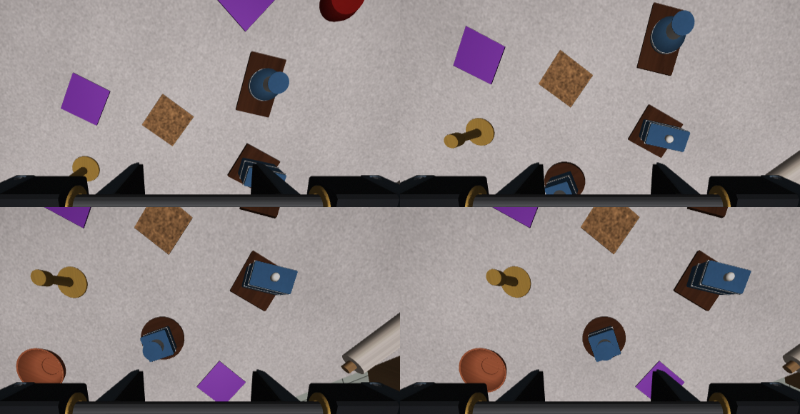

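The montage (w1 and w2 above, w3 and w4 below) shows each piece in at least two views. In full-frame pixels, the jar is in w1 (365,118) and w2 (375,40), the caddy in w3 (375,100), and the flask in w3 (222,190). Next I'll segment and triangulate.

```bash
cat >> h.py <<'E'
def masks(im):
    h=cv2.cvtColor(im,cv2.COLOR_BGR2HSV); H,S,V=cv2.split(h)
    b=((H>95)&(H<120)&(S>110)&(V>45)); w=(H<18)&(S>75)&(V<75)&(V>15); c=(H>5)&(H<25)&(S>80)&(V>75)
    return {k:m.astype(np.uint8)*255 for k,m in dict(blue=b,wood=w,cork=c).items()}
def blobs(m,amin=300,rows=245):
    m=m.copy(); m[rows:]=0; m=cv2.morphologyEx(m,cv2.MORPH_OPEN,np.ones((3,3)))
    return [c for c in cv2.findContours(m,cv2.RETR_EXTERNAL,cv2.CHAIN_APPROX_NONE)[0] if cv2.contourArea(c)>amin]
E
python3 - <<'E'
from h import *
z={"blue":90,"wood":12,"cork":4}
for n in ("w1","w2","w3","w4"):
    f,p=load(n)
    for k,m in masks(f["image"]).items():
        for c in blobs(m):
            uv=c[:,0]; W=onplane(f,uv,z[k],p).astype(np.float32); r=cv2.minAreaRect(W)
            print(n,k,"pix",uv.mean(0).round(),"bbox",uv.min(0),uv.max(0),"rect",np.round(r[0],1),np.round(r[1],1),round(r[2],1),"approx",cv2.approxPolyDP(cv2.convexHull(c),4,True)[:,0].tolist())
f,p=load("w1");a=f["image"][50:190,300:440]
f,p=load("w3");b=f["image"][40:180,300:440];c=f["image"][130:270,160:300]
f,p=load("w4");d=f["image"][130:270,220:360]
cv2.imwrite("pics/c2.png",cv2.resize(np.vstack([np.hstack([a,b]),np.hstack([c,d])]),(600,600),interpolation=cv2.INTER_CUBIC))
E
```

```text
w1 blue pix [376. 117.] bbox [350  96] [404 139] rect [458.1 224.5] [70.5 57.4] 49.6 approx [[402, 107], [401, 123], [379, 138], [365, 139], [352, 129], [352, 111], [368, 97]]
w1 wood pix [351. 224.] bbox [320 202] [390 244] rect [635.8 147.3] [96.1 89.6] 36.9 approx [[320, 244], [345, 202], [390, 226], [388, 231]]
w1 wood pix [361. 117.] bbox [331  73] [399 163] rect [457.6 230. ] [ 79.4 127.7] 52.6 approx [[352, 73], [399, 84], [375, 163], [331, 153]]
w1 wood pix [466.  17.] bbox [447   0] [492  29] rect [384.6 419. ] [74.4 32.8] 37.7 approx [[448, 0], [463, 0], [492, 21], [461, 29], [450, 20]]
w1 cork pix [120. 233.] bbox [101 219] [138 244] rect [ 456.1 -235.6] [66.6 47.9] 58.6 approx [[102, 228], [110, 220], [125, 220], [135, 228], [138, 243], [102, 240]]
w1 cork pix [234. 168.] bbox [199 133] [269 203] rect [441.8   3.2] [89.4 89.1] 29.2 approx [[226, 133], [269, 162], [242, 203], [199, 175]]
w2 blue pix [374. 192.] bbox [344 174] [404 211] rect [639.1 149.8] [82.3 42.4] 52.9 approx [[350, 175], [404, 185], [397, 210], [345, 201]]
w2 blue pix [382.  43.] bbox [353  15] [411  73
[... 3106 characters left out ...]
18.1] 65.6 approx [[458, 0], [451, 14], [403, 1]]
w4 cork pix [115. 225.] bbox [ 82 198] [148 244] rect [ 601.2 -416.5] [118.6  85.8] 65.6 approx [[146, 221], [145, 244], [89, 244], [82, 228], [86, 210], [103, 198], [131, 203]]
w4 cork pix [131.  98.] bbox [120  87] [141 109] rect [ 435.2 -280.1] [33.7 33.3] 89.8 approx [[127, 87], [141, 96], [134, 109], [120, 98]]
w4 cork pix [162. 105.] bbox [143  83] [182 126] rect [ 466.4 -238. ] [62.3 66.5] 53.2 approx [[156, 83], [169, 85], [181, 99], [182, 112], [168, 126], [156, 125], [143, 113], [145, 90]]
w4 cork pix [294.  25.] bbox [254   0] [334  64] rect [442.8   2.6] [89.4 89.3] 29.2 approx [[334, 13], [300, 64], [254, 29], [271, 0], [319, 0]]
```

View pics/c2.png

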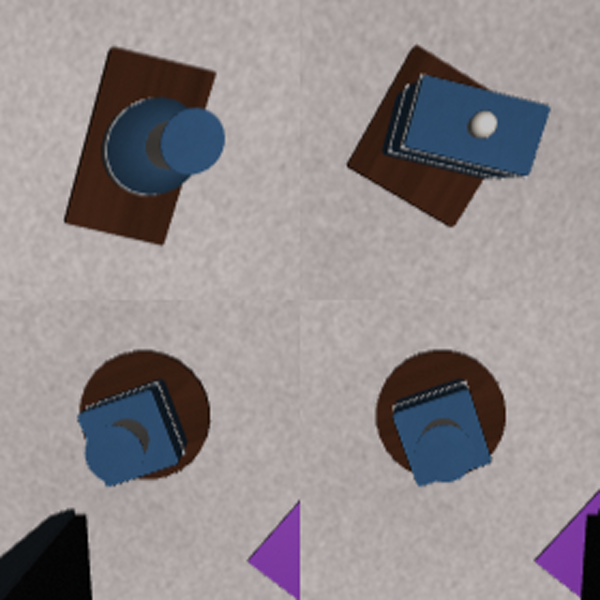

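The crops show the jar's lip disc in w1 at about (390,116), the caddy's top in w3 at about (382,98) with a white knob, and the flask's lip in w3 at about (214,201) and in w4 at about (285,198). The wood is cleanly visible in all of them.

```bash
cat >> h.py <<'E'
def circ(P):
    A=np.c_[2*P,np.ones(len(P))]; s=np.linalg.lstsq(A,(P**2).sum(1),rcond=None)[0]; return s[:2],np.sqrt(s[2]+s[:2]@s[:2])
def fitlip(f,uv0,away,rmax):
    """circle through the blue outline points near uv0 on the side given by 'away'"""
    P=np.vstack([c[:,0] for c in blobs(masks(f["image"])["blue"],200,260)]).astype(float); a=np.array(away,float); a/=np.linalg.norm(a)
    c=np.array(uv0,float)
    for _ in range(5):
        d=P-c; n=np.linalg.norm(d,axis=1); Q=P[(n<rmax)&(n>rmax*.6)&(d@a>0.1*n)]; c,r=circ(Q)
    return c,r,len(Q)
def tri2(a,ua,b,ub):
    (fa,pa),(fb,pb)=load(a),load(b); oa,da=rays(fa,[ua],pa); ob,db=rays(fb,[ub],pb); return tri((oa,da[0]),(ob,db[0]))
E
python3 - <<'E'
from h import *
def show(k,t): print(k,t[0].round(1),"gap",t[1].round(1))
f1,p1=load("w1");f2,p2=load("w2");f3,p3=load("w3");f4,p4=load("w4")
a=fitlip(f1,(390,116),(1,-.1),19);b=fitlip(f2,(398,30),(.6,-.8),19);print(a,b)
show("jar lip",tri2("w1",a[0],"w2",b[0])); print(onplane(f1,a[0],127,p1),onplane(f2,b[0],127,p2))
a=fitlip(f3,(214,201),(-.7,.7),19);b=fitlip(f4,(285,198),(0,1),19);print(a,b)
show("flask lip",tri2("w3",a[0],"w4",b[0])); print(onplane(f3,a[0],127,p3),onplane(f4,b[0],127,p4))
for k,(m,u,n,v) in {"caddy far":("w2",(404,185),"w3",(415,90)),"caddy far34":("w3",(415,90),"w4",(489,89)),"caddy c":("w2",(350,175),"w3",(357,77)),"sq top":("w2",(347,148),"w3",(353,62)),"sq left":("w2",(320,195),"w3",(323,118)),
 "ob left":("w1",(331,153),"w2",(332,94)),"ob bot":("w1",(375,163),"w2",(378,105)),"cork":("w1",(269,162),"w2",(268,104)),"cork2":("w1",(199,175),"w2",(195,118)),"flask sh":("w3",(242,205),"w4",(308,205)),"flask sh2":("w3",(230,172),"w4",(298,172))}.items(): show(k,tri2(m,u,n,v))
# flask shoulder orientation on z=82; round stand circle on z=12
for f,p in ((f3,p3),(f4,p4)):
    c=[c for c in blobs(masks(f["image"])["blue"]) if c[:,0,1].mean()>150][0]
    W=onplane(f,cv2.approxPolyDP(cv2.convexHull(c),3,True)[:,0],82,p);e=np.diff(np.vstack([W,W[:1]]),axis=0);print("flask poly",W.round(0).tolist(),np.degrees(np.arctan2(e[:,1],e[:,0])).round(1),np.linalg.norm(e,axis=1).round(0))
    m=masks(f["image"]); c=[c for c in blobs(m["wood"],1000) if 150<c[:,0,1].mean()<200 and c[:,0,0].mean()<320][0][:,0]
    W=onplane(f,c,12,p); q=circ(W)
    for _ in range(8):
        g=abs(np.linalg.norm(W-q[0],axis=1)-52)<4 if _ else np.linalg.norm(W-q[0],axis=1)>40; q=circ(W[g])
    print("round",q,g.sum())
f,p=f2,p2
for k,n,zz,sel in (("wood",0,12,None),("blue",0,90,None)):
    pass
for f,p in ((f1,p1),(f2,p2)):
    for c in blobs(masks(f["image"])["wood"],1500):
        W=onplane(f,c[:,0],12,p).astype(np.float32); print(cv2.boxPoints(cv2.minAreaRect(W)).round(0).tolist())
E
```

```text
(array([389.38980576, 114.81017403]), np.float64(14.273599015956266), 37) (array([396.81655963,  29.35436371]), np.float64(14.446307413525723), 39)
jar lip [455.9 228.5 133.1] gap 0.9
[[456.34465838 230.14102498]] [[455.3370539  231.60435912]]
(array([214.38387646, 199.1347435 ]), np.float64(15.223969939432388), 42) (array([284.99362516, 199.79037675]), np.float64(15.635771782966428), 41)
flask lip [ 668.5 -115.1  106.1] gap 1.4
[[ 665.37416189 -108.88235283]] [[ 664.60766352 -114.06163063]]
caddy far [648.  195.1  85.9] gap 1.0
caddy far34 [648.1 196.7  83.7] gap 0.5
caddy c [600.6 127.9  91. ] gap 1.3
sq top [574.5 152.2  13.7] gap 1.6
sq left [6.324e+02 8.170e+01 3.000e-01] gap 0.4
ob left [486.2 162.9   1.5] gap 1.2
ob bot [532.8 224.5   2.9] gap 1.2
cork [456.7  61.7  -1.6] gap 0.4
cork2 [426.5 -57.8  -1.6] gap 1.0
flask sh [696.5 -88.9  78.9] gap 0.5
flask sh2 [644.5 -82.8  79.5] gap 0.6
flask poly [[644.0, -82.0], [696.0, -88.0], [689.0, -140.0], [668.0, -145.0], [638.0, -134.0]] [  -6.5  -97.3 -168.3  159.8   83.8] [52. 53. 21. 32. 52.]
round (array([ 664.01581671, -108.8134207 ]), np.float64(50.15176967351323)) 107
flask poly [[644.0, -83.0], [696.0, -89.0], [698.0, -119.0], [690.0, -140.0], [639.0, -135.0]] [  -6.6  -86.9 -110.5  173.8   83.6] [52. 30. 23. 51. 52.]
round (array([ 664.00083239, -109.93786629]), np.float64(50.121100038407505)) 129
[[383.0, 237.0], [484.0, 160.0], [532.0, 223.0], [431.0, 300.0]]
[[383.0, 237.0], [487.0, 159.0], [534.0, 223.0], [431.0, 300.0]]
```

Triangulated heights agree with the text. The jar is near (456,230) and the flask at (665,-112) with yaw -6.4. The caddy is at (640,149.7), with its long side at 52.8°. The stands are oblong (458.5,229.8) at -37.1°, square (638.7,144.5) at 36.7°, and round (664,-109.5). The cork is at (442.4,3). I'll start with the jar.

Emit:
step_arm(steps=[[0,0,0,26,20,15,1],[0,0,0,26,20,15,1],[0,0,0,26,20,15,1],[0,0,0,26,20,15,1],[0,0,0,26,20,15,1],[0,0,0,26,20,15,1],[0,0,0,26,20,15,1],[0,0,0,26,20,15,1]])

```text
time_s: 6.35
ee_pos: [521.1, 112.6, 207.2]
ee_rot: [180.0, 0.0, 155.6]
force: [-0.1, -0.8, -0.3]
gripper_width: 91.1
gripper_force: 0.0
```

Emit:
step_arm(steps=[[0,0,0,26,20,15,1],[0,0,0,26,20,15,1],[0,0,0,26,20,15,1],[0,0,0,20,14,10,1],[0,0,0,10,6,0,1],[0,0,0,0,0,0,1],[0,0,0,0,0,0,1],[0,0,0,0,0,0,1]])

```text
time_s: 7.35
ee_pos: [457.0, 228.4, 152.9]
ee_rot: [180.0, 0.0, 155.5]
force: [0.1, 0.5, -0.4]
gripper_width: 91.4
gripper_force: 0.0
```

```bash
cat >> h.py <<'E'
def plan(x,y,z,yaw=None):
    s=state(); M=R.from_euler("xyz",s["ee_rot"],degrees=True).as_matrix(); d=M.T@(np.array([x,y,z])-s["ee_pos"])
    print("t",round(s["time_s"],2),"at",s["ee_pos"].round(1),s["ee_rot"].round(2),"w",s["gripper_width"].round(1),"F",s["force"].round(1),"tool delta",d.round(1), "rz" ,None if yaw is None else round(-((yaw-s["ee_rot"][2]+180)%360-180),2))
E
python3 -c "
from h import *
plan(456,230,86)"
```

```text
Traceback (most recent call last):
  File "h.py", line 50, in plan
    print("t",round(s["time_s"],2),"at",s["ee_pos"].round(1),s["ee_rot"].round(2),"w",s["gripper_width"].round(1),"F",s["force"].round(1),"tool delta",d.round(1), "rz" ,None if yaw is None else round(-((yaw-s["ee_rot"][2]+180)%360-180),2))
                                                                                      ^^^^^^^^^^^^^^^^^^^^^^^^
AttributeError: 'float' object has no attribute 'round'
```

Emit:
step_arm(steps=[[0,0,0,1.6,1,8,1],[0,0,0,0,0,15,1],[0,0,0,0,0,15,1],[0,0,0,0,0,15,1],[0,0,0,0,0,10,1],[0,0,0,0,0,4,1],[0,0,0,0,0,0,1],[0,0,0,0,0,0,1]])

```text
time_s: 8.35
ee_pos: [455.7, 230.8, 86.0]
ee_rot: [179.9, 0.0, 155.6]
force: [0.5, -0.0, 0.2]
gripper_width: 91.2
gripper_force: 0.0
```

Emit:
step_arm(steps=[[0,0,0,0,0,0,0.5],[0,0,0,0,0,0,0.4],[0,0,0,0,0,0,0.35],[0,0,0,0,0,0,0.3],[0,0,0,0,0,0,0.2],[0,0,0,0,0,0,0.2],[0,0,0,0,0,0,0.2],[0,0,0,0,0,0,0.2]], force=25)

```text
time_s: 9.35
ee_pos: [455.2, 230.4, 85.6]
ee_rot: [-180.0, -0.0, 155.6]
force: [-0.3, -0.7, 0.6]
gripper_width: 34.7
gripper_force: 25.0
```

```bash
sed -i 's/s\["gripper_width"\].round(1)/round(float(s["gripper_width"]),1)/' h.py; python3 -c "
from h import *
plan(456,230,86);print(state()['gripper_force'])
f=grab_frame('scene');cv2.imwrite('pics/s1.png',cv2.resize(f['image'][100:300,150:430],None,fx=2.5,fy=2.5))"
```

```text
t 9.35 at [455.2 230.4  85.6] [-179.99   -0.    155.61] w 34.7 F [-0.3 -0.7  0.6] tool delta [-0.9 -0.  -0.4] rz None
25.000117057934403
```

View pics/s1.png

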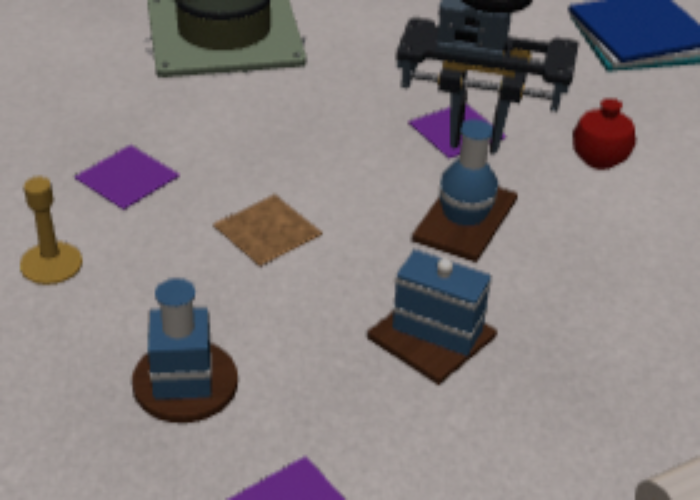

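Width 34.7 mm is more than the 30 mm neck, so I'll check by projection where the pads are before lifting. In the crop the fingertips are at (458,148) and (495,150), and the jar's lip is at (476,130).

```bash
python3 - <<'E'
from h import *
f=grab_frame("scene"); d=grab_frame("side")
t=np.array([455.2,230.4,0]);y=np.array([.412,.911,0])*17
P=np.array([t+y+[0,0,86],t-y+[0,0,86],t+[0,0,127],t+[0,0,12]])
print((proj(f,P)-[150,100])*2.5); q=proj(d,P);print(q, (q-[160,90])*5)
a=cv2.resize(f["image"][110:210,300:400],(400,400),interpolation=cv2.INTER_CUBIC);b=cv2.resize(d["image"][100:200,180:280],(400,400),interpolation=cv2.INTER_CUBIC)
cv2.imwrite("pics/s2.png",np.hstack([a,b])); print((proj(f,P)-[300,110])*4,(q-[180,100])*4+[400,0])
E
```

```text
[[486.64940493 160.60639631]
 [456.22703654 155.60278452]
 [475.42209943 127.5228648 ]
 [464.55736465 210.12209047]]
[[233.8181816  151.45583508]
 [230.03979791 156.96002668]
 [231.33331338 141.72807546]
 [233.00161575 175.45222238]] [[369.09090798 307.27917541]
 [350.19898957 334.80013338]
 [356.66656688 258.64037728]
 [365.00807876 427.26111189]]
[[178.63904788 216.97023409]
 [129.96325846 208.96445524]
 [160.67535908 164.03658368]
 [143.29178343 296.19534475]] [[615.27272638 205.82334033]
 [600.15919166 227.84010671]
 [605.3332535  166.91230183]
 [612.00646301 301.80888951]]
```

View pics/s2.png

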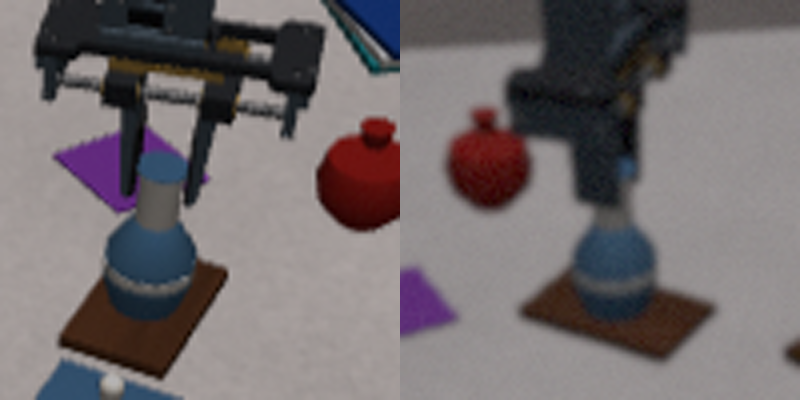

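```bash
python3 - <<'E'
from h import *
f=grab_frame("scene"); d=grab_frame("side")
t=np.array([455.2,230.4,0]);y=np.array([.412,.911,0]);x=np.array([-.911,.412,0])
for z in (86,92,98,104):
    P=[t+s*y*20+[0,0,z]+x*k*16 for s in(1,-1) for k in (1,-1)]
    print(z,((proj(f,P)-[300,110])*4).round().tolist(),((proj(d,P)-[180,100])*4+[400,0]).round().tolist())
a=cv2.resize(f["image"][130:180,315:365],(400,400),interpolation=cv2.INTER_CUBIC);b=cv2.resize(d["image"][125:175,205:255],(400,400),interpolation=cv2.INTER_CUBIC)
for im,g,o in ((a,f,(315,130)),(b,d,(205,125))):
    for z,c in ((86,(0,0,255)),(127,(0,255,255))):
        th=np.linspace(0,6.28,40); r=18 if z>100 else 0
        P=[t+[18*np.cos(q),18*np.sin(q),z] for q in th] if z>100 else [t+s*y*17+x*k*16+[0,0,z] for s,k in((1,1),(1,-1),(-1,-1),(-1,1))]
        cv2.polylines(im,[((proj(g,P)-o)*8).astype(np.int32)],z<100,c,1)
cv2.imwrite("pics/s3.png",np.hstack([a,b]))
E
```

```text
86 [[186.0, 205.0], [180.0, 231.0], [130.0, 195.0], [122.0, 221.0]] [[596.0, 201.0], [637.0, 207.0], [578.0, 227.0], [620.0, 233.0]]
92 [[187.0, 198.0], [181.0, 224.0], [130.0, 188.0], [123.0, 214.0]] [[596.0, 194.0], [637.0, 200.0], [578.0, 220.0], [619.0, 226.0]]
98 [[188.0, 190.0], [182.0, 217.0], [131.0, 181.0], [123.0, 207.0]] [[595.0, 187.0], [636.0, 193.0], [577.0, 212.0], [619.0, 218.0]]
104 [[189.0, 183.0], [183.0, 210.0], [132.0, 174.0], [124.0, 200.0]] [[595.0, 180.0], [636.0, 185.0], [577.0, 205.0], [619.0, 211.0]]
```

View pics/s3.png

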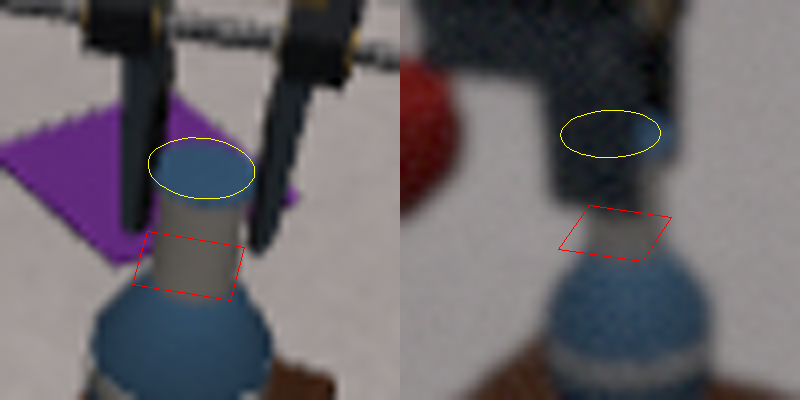

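```bash
python3 - <<'E'
from h import *
f,p=load("w1");T=f["tool_from_camera"]
for z in (0,-10,-19,-30):
    P=np.array([[16,45.5,z],[-16,45.5,z],[16,-45.5,z],[-16,-45.5,z]]); c=(P-T[:3,3])@T[:3,:3]
    print(z,(c[:,:2]/c[:,2:]*fl(f)+[f["cx"],f["cy"]]).round().tolist())
E
```

```text
0 [[342.0, 220.0], [340.0, 264.0], [206.0, 220.0], [209.0, 264.0]]
-10 [[346.0, 224.0], [343.0, 270.0], [203.0, 224.0], [206.0, 270.0]]
-19 [[349.0, 228.0], [346.0, 277.0], [199.0, 229.0], [202.0, 277.0]]
-30 [[353.0, 234.0], [350.0, 285.0], [194.0, 235.0], [198.0, 285.0]]
```

Projecting the tool shows the visible fingertips about 20 mm above the reported TCP, both in the wrist view (tips at (200,228) and (355,228)) and in the scene and side views. So the pads are on the lip. I'll open, go lower, re-centre and grip the neck.

Emit:
step_arm(steps=[[0,0,0,0,0,0,0.7],[0,0,0,0,0,0,0.7],[0,0,0,0,0,0,0.7],[0,0,0,-3.5,0,4,0.7],[0,0,0,0,0,4,0.7],[0,0,0,0,0,4,0.7],[0,0,0,0,0,3,0.7],[0,0,0,0,0,0,0.7]])

```text
time_s: 10.6
ee_pos: [458.3, 229.0, 70.2]
ee_rot: [-180.0, -0.0, 155.6]
force: [0.4, -0.5, -0.6]
gripper_width: 63.5
gripper_force: 0.0
```

Emit:
step_arm(steps=[[0,0,0,0,0,0,0.5],[0,0,0,0,0,0,0.4],[0,0,0,0,0,0,0.35],[0,0,0,0,0,0,0.3],[0,0,0,0,0,0,0.2],[0,0,0,0,0,0,0.2],[0,0,0,0,0,0,0.2],[0,0,0,0,0,0,0.2]], force=25)

```text
time_s: 11.6
ee_pos: [458.5, 229.0, 70.6]
ee_rot: [180.0, 0.0, 155.6]
force: [-0.4, -0.7, 3.0]
gripper_width: 34.4
gripper_force: 25.0
```

```bash
python3 - <<'E'
from h import *
f=grab_frame("scene"); d=grab_frame("side");w=grab_frame("wrist")
a=cv2.resize(f["image"][130:180,315:365],(400,400),interpolation=cv2.INTER_CUBIC);b=cv2.resize(d["image"][125:175,205:255],(400,400),interpolation=cv2.INTER_CUBIC)
cv2.imwrite("pics/s4.png",np.hstack([a,b]));cv2.imwrite("pics/w5.png",w["image"])
E
```

```text
(no output)
```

View pics/s4.png

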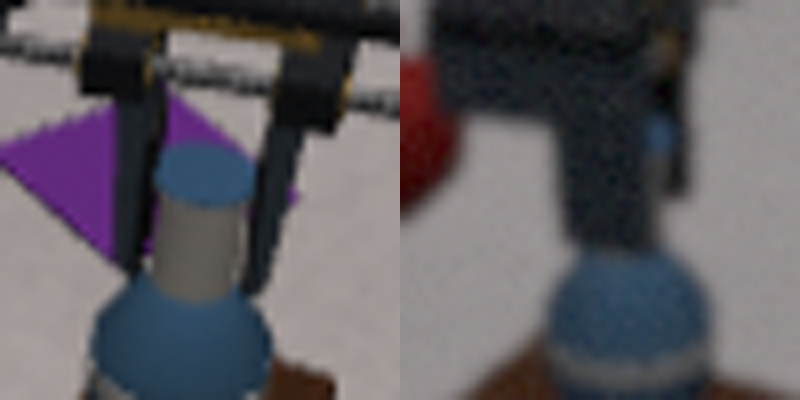

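Tips now reach the shoulder in the side crop (row 245), and the width is still 34.4. So the long pads bear on the 36 mm lip in both positions, and the 3 N upward force suggests they also touch the shoulder. I'll regrip slightly higher, clear of the shoulder.

Emit:
step_arm(steps=[[0,0,0,0,0,0,0.6],[0,0,0,0,0,0,0.6],[0,0,0,0,0,-5,0.6],[0,0,0,0,0,-4,0.6],[0,0,0,0,0,0,0.4],[0,0,0,0,0,0,0.3],[0,0,0,0,0,0,0.2],[0,0,0,0,0,0,0.2]], force=25)

```text
time_s: 12.75
ee_pos: [458.4, 228.9, 79.6]
ee_rot: [-180.0, -0.0, 155.6]
force: [-0.6, -1.8, 1.5]
gripper_width: 34.1
gripper_force: 25.0
```

Emit:
step_arm(steps=[[0,0,0,0,0,0,0.2],[0,0,0,0,0,0,0.2],[0,0,0,0,0,0,0.2],[0,0,0,0,0,0,0.2],[0,0,0,0,0,-1,0.2],[0,0,0,0,0,-1,0.2],[0,0,0,0,0,-1,0.2],[0,0,0,0,0,0,0.2]], force=35)

```text
time_s: 13.75
ee_pos: [458.5, 229.2, 82.5]
ee_rot: [180.0, -0.0, 155.6]
force: [0.3, -0.5, -1.9]
gripper_width: 33.8
gripper_force: 35.0
```

```bash
python3 - <<'E'
from h import *
s=state();print(s["force"],s["torque"],s["gripper_width"],s["gripper_force"],s["ee_pos"])
f=grab_frame("scene"); d=grab_frame("side");w=grab_frame("wrist")["image"]
a=cv2.resize(f["image"][130:180,315:365],(300,300),interpolation=cv2.INTER_CUBIC);b=cv2.resize(d["image"][125:175,205:255],(300,300),interpolation=cv2.INTER_CUBIC)
ww=cv2.resize(w[120:420,130:430],(600,600)); 
cv2.imwrite("pics/s5.png",cv2.resize(np.hstack([np.vstack([a,b]),ww]),(800,533)))
E
```

```text
[ 0.27474943 -0.52850662 -1.93971138] [ 0.03931431 -0.03577971 -0.07733663] 33.76313025375326 34.99965352937579 [458.4766236  229.17314208  82.53654432]
```

View pics/s5.png

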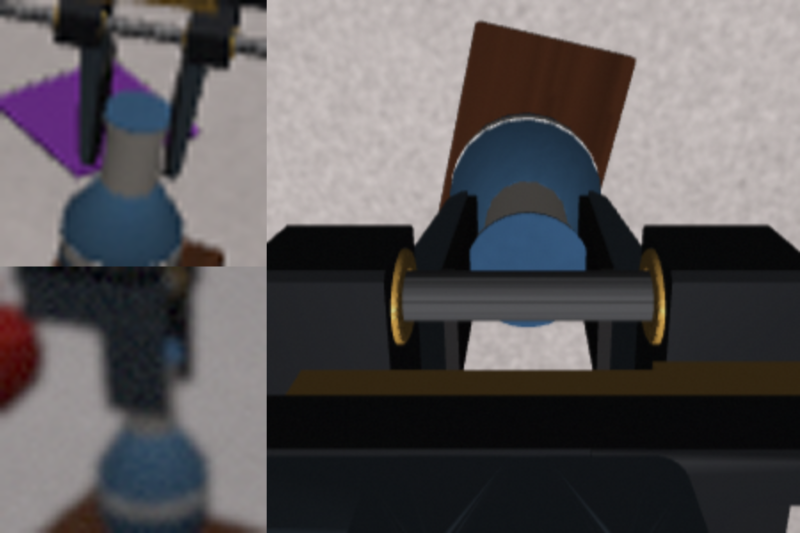

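The wrist view shows the lip clasped centrally between the fingers, about (277,271) in the full frame. The weight has come onto the wrist (about 3.4 N change), so the hold is firm. I'll carry it to the cork.

Emit:
step_arm(steps=[[0,0,0,0,0,-6,0.2],[0,0,0,0,0,-12,0.2],[0,0,0,0,0,-14,0.2],[0,0,0,0,0,-12,0.2],[0,0,0,-6,-16,-6,0.2],[0,0,0,-9,-24,0,0.2],[0,0,0,-9,-24,0,0.2],[0,0,0,-9,-24,0,0.2]])

```text
time_s: 14.9
ee_pos: [451.5, 133.4, 132.6]
ee_rot: [-180.0, -0.0, 155.6]
force: [0.8, -0.6, -2.5]
gripper_width: 34.0
gripper_force: 35.0
```

Emit:
step_arm(steps=[[0,0,0,-9,-24,0,0.2],[0,0,0,-9,-24,0,0.2],[0,0,0,-9,-24,0,0.2],[0,0,0,-9,-24,0,0.2],[0,0,0,-7,-18,0,0.2],[0,0,0,-4,-10.7,0,0.2],[0,0,0,0,0,0,0.2],[0,0,0,0,0,0,0.2]])

```text
time_s: 15.9
ee_pos: [443.4, 2.7, 132.6]
ee_rot: [180.0, -0.0, 155.6]
force: [0.1, 0.5, -2.5]
gripper_width: 34.1
gripper_force: 35.0
```

```bash
python3 -c "
from h import *
plan(443.9,2.3,72)"
```

```text
t 15.9 at [443.4   2.7 132.6] [ 1.7998e+02 -1.0000e-02  1.5561e+02] w 34.1 F [ 0.1  0.5 -2.5] tool delta [-0.6 -0.1 60.6] rz None
```

Emit:
step_arm(steps=[[0,0,0,-0.6,0,8,0.2],[0,0,0,0,0,14,0.2],[0,0,0,0,0,14,0.2],[0,0,0,0,0,11,0.2],[0,0,0,0,0,6,0.2],[0,0,0,0,0,3,0.2],[0,0,0,0,0,2,0.2],[0,0,0,0,0,1,0.2]])

```text
time_s: 16.9
ee_pos: [444.3, 2.1, 73.7]
ee_rot: [180.0, 0.0, 155.6]
force: [-0.1, 0.2, -1.9]
gripper_width: 34.0
gripper_force: 35.0
```

Emit:
step_arm(steps=[[0,0,0,0,0,0.5,0.2],[0,0,0,0,0,0.5,0.2],[0,0,0,0,0,0.5,0.2],[0,0,0,0,0,0,0.2],[0,0,0,0,0,0,0.2],[0,0,0,0,0,0,0.2],[0,0,0,0,0,0,0.2],[0,0,0,0,0,0,0.2]])

```text
time_s: 17.9
ee_pos: [444.0, 2.1, 72.0]
ee_rot: [180.0, -0.0, 155.6]
force: [0.2, 0.1, -2.3]
gripper_width: 33.9
gripper_force: 35.0
```

Emit:
step_arm(steps=[[0,0,0,0,0,0.5,0.2],[0,0,0,0,0,0.5,0.2],[0,0,0,0,0,0,0.2],[0,0,0,0,0,0,0.2],[0,0,0,0,0,0,0.2],[0,0,0,0,0,0,0.2],[0,0,0,0,0,0,0.2],[0,0,0,0,0,0,0.2]])

```text
time_s: 18.9
ee_pos: [444.4, 2.0, 71.5]
ee_rot: [180.0, 0.1, 155.6]
force: [-1.4, -1.6, 5.0]
gripper_width: 33.9
gripper_force: 35.0
```

Emit:
step_arm(steps=[[0,0,0,0,0,0.5,0.2],[0,0,0,0,0,0.5,0.2],[0,0,0,0,0,0,0.2],[0,0,0,0,0,0,0.2],[0,0,0,0,0,0,0.2],[0,0,0,0,0,0,0.2],[0,0,0,0,0,0,0.2],[0,0,0,0,0,0,0.2]])

```text
time_s: 19.9
ee_pos: [444.9, 1.8, 71.4]
ee_rot: [180.0, 0.1, 155.6]
force: [-1.9, -1.4, 13.2]
gripper_width: 33.7
gripper_force: 35.0
```

It's seated. I'll ease off, release slowly and rise clear.

Emit:
step_arm(steps=[[0,0,0,0,0,-1,0.2],[0,0,0,0,0,0,0.2],[0,0,0,0,0,0,0.45],[0,0,0,0,0,0,0.6],[0,0,0,0,0,0,0.8],[0,0,0,0,0,0,0.9],[0,0,0,0,0,-10,0.9],[0,0,0,0,0,-20,1]])

```text
time_s: 20.9
ee_pos: [443.5, 2.1, 101.3]
ee_rot: [-180.0, -0.1, 155.6]
force: [0.7, 0.0, -0.0]
gripper_width: 88.1
gripper_force: 0.0
```

Emit:
step_arm(steps=[[0,0,0,0,0,-25,1],[0,0,10.5,0,0,-25,1],[0,0,10.5,0,0,-20,1],[0,0,10.5,0,0,0,1],[0,0,10.5,0,0,0,1],[0,0,10.5,0,0,0,1],[0,0,10.5,0,0,0,1],[0,0,10.5,0,0,0,1]])

```text
time_s: 21.9
ee_pos: [444.1, 2.1, 171.7]
ee_rot: [180.0, -0.0, 81.8]
force: [-0.6, 0.4, 0.1]
gripper_width: 91.1
gripper_force: 0.0
```

Emit:
step_arm(steps=[[0,0,10.5,0,0,0,1],[0,0,10.5,0,0,0,1],[0,0,8.3,0,0,0,1],[0,0,0,0,0,0,1],[0,0,0,0,0,0,1],[0,0,0,0,0,0,1],[0,0,0,0,0,0,1],[0,0,0,0,0,0,1]])

```text
time_s: 22.9
ee_pos: [444.0, 2.1, 171.0]
ee_rot: [-180.0, -0.0, 52.8]
force: [0.0, -0.4, -0.1]
gripper_width: 91.0
gripper_force: 0.0
```

```bash
python3 -c "
from h import *
plan(640,149.7,125,52.8)"
```

```text
t 22.9 at [444.    2.1 171. ] [-179.99   -0.     52.82] w 91.0 F [ 0.  -0.4 -0.1] tool delta [236.  67.  46.] rz 0.02
```

Emit:
step_arm(steps=[[0,0,0,20,5,0,1],[0,0,0,30,9,0,1],[0,0,0,30,9,0,1],[0,0,0,32,9,0,1],[0,0,0,32,9,0,1],[0,0,0,32,9,5,1],[0,0,0,30,9,10,1],[0,0,0,20,6,10,1]])

```text
time_s: 23.9
ee_pos: [634.1, 144.7, 145.1]
ee_rot: [-180.0, -0.0, 52.9]
force: [0.3, 0.7, -0.6]
gripper_width: 91.1
gripper_force: 0.0
```

Emit:
step_arm(steps=[[0,0,0,10,2,10,1],[0,0,0,0,0,10,1],[0,0,0,0,0,0,1],[0,0,0,0,0,0,1],[0,0,0,0,0,0,1],[0,0,0,0,0,0,1],[0,0,0,0,0,0,1],[0,0,0,0,0,0,1]])

```text
time_s: 24.9
ee_pos: [640.1, 149.6, 126.1]
ee_rot: [180.0, -0.0, 52.8]
force: [-0.1, 0.5, 0.1]
gripper_width: 91.2
gripper_force: 0.0
```

```bash
python3 -c "
from h import *
plan(640,149.7,42,52.8)"
```

```text
t 24.9 at [640.1 149.6 126.1] [ 1.80e+02 -1.00e-02  5.28e+01] w 91.2 F [-0.1  0.5  0.1] tool delta [ 0.  -0.1 84.1] rz 0.0
```

Emit:
step_arm(steps=[[0,0,0,0,0,10,1],[0,0,0,0,0,18,1],[0,0,0,0,0,18,1],[0,0,0,0,0,18,1],[0,0,0,0,0,13,1],[0,0,0,0,0,7,1],[0,0,0,0,0,0,1],[0,0,0,0,0,0,1]])

```text
time_s: 25.9
ee_pos: [640.6, 149.7, 42.7]
ee_rot: [179.9, -0.1, 52.8]
force: [0.6, -0.6, -0.3]
gripper_width: 91.2
gripper_force: 0.0
```

Emit:
step_arm(steps=[[0,0,0,0,0,0,0.7],[0,0,0,0,0,0,0.6],[0,0,0,0,0,0,0.5],[0,0,0,0,0,0,0.4],[0,0,0,0,0,0,0.35],[0,0,0,0,0,0,0.35],[0,0,0,0,0,0,0.35],[0,0,0,0,0,0,0.35]], force=30)

```text
time_s: 26.9
ee_pos: [640.0, 149.6, 42.1]
ee_rot: [-180.0, -0.0, 52.8]
force: [-0.4, -0.3, -0.4]
gripper_width: 43.6
gripper_force: 30.0
```

Emit:
step_arm(steps=[[0,0,0,0,0,-5,0.35],[0,0,0,0,0,-12,0.35],[0,0,0,0,0,-16,0.35],[0,0,-5,0,0,-16,0.35],[0,0,-9,0,0,-10,0.35],[0,0,-9,0,0,-4,0.35],[0,0,-9,0,0,0,0.35],[0,0,-9,0,0,0,0.35]], force=35)

```text
time_s: 27.9
ee_pos: [640.4, 149.7, 106.5]
ee_rot: [179.9, -0.0, 94.1]
force: [0.9, -0.1, -1.9]
gripper_width: 43.8
gripper_force: 35.0
```

Emit:
step_arm(steps=[[0,0,-9,0,0,0,0.35],[0,0,-9,0,0,0,0.35],[0,0,-9,0,0,0,0.35],[0,0,-9,0,0,0,0.35],[0,0,-8,0,0,0,0.35],[0,0,-5.1,0,0,0,0.35],[0,0,0,0,0,0,0.35],[0,0,0,0,0,0,0.35]])

```text
time_s: 28.9
ee_pos: [640.3, 149.6, 105.7]
ee_rot: [180.0, 0.0, 142.8]
force: [0.3, 0.1, -1.6]
gripper_width: 44.1
gripper_force: 35.0
```

```bash
python3 -c "
from h import *
plan(458.5,229.8,42.5,142.9)
f=grab_frame('scene');d=grab_frame('side')
a=cv2.resize(f['image'][100:250,200:400],(400,300));b=cv2.resize(d['image'][120:270,180:380],(400,300));cv2.imwrite('pics/s6.png',np.hstack([a,b]))"
```

```text
t 28.9 at [640.3 149.6 105.7] [1.7996e+02 3.0000e-02 1.4283e+02] w 44.1 F [ 0.3  0.1 -1.6] tool delta [193.3 -46.   63.1] rz -0.07
```

View pics/s6.png

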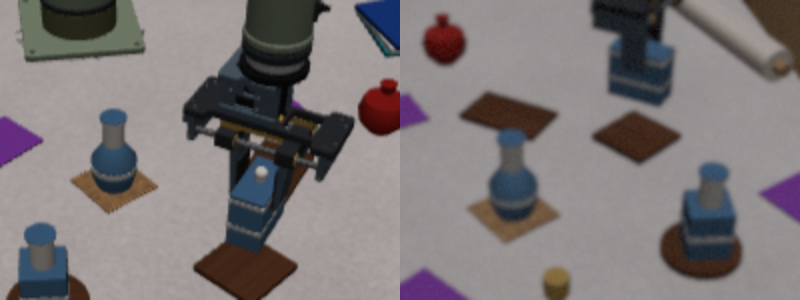

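The caddy hangs level at crop (255,210), the jar stands upright on the cork (113,160), and both vacated stands are clear. I'll take the caddy to the oblong stand.

Emit:
step_arm(steps=[[0,0,0,10,-2,0,0.35],[0,0,0,20,-5,0,0.35],[0,0,0,25,-6,0,0.35],[0,0,0,26,-6,0,0.35],[0,0,0,26,-6,0,0.35],[0,0,0,26,-6,0,0.35],[0,0,0,25,-6,0,0.35],[0,0,0,20,-5,0,0.35]])

```text
time_s: 30.0
ee_pos: [471.2, 223.9, 105.2]
ee_rot: [180.0, -0.0, 142.9]
force: [-0.5, -1.0, -3.1]
gripper_width: 43.6
gripper_force: 35.0
```

Emit:
step_arm(steps=[[0,0,0,10,-3,8,0.35],[0,0,0,5.3,-1,14,0.35],[0,0,0,0,0,14,0.35],[0,0,0,0,0,10,0.35],[0,0,0,0,0,5,0.35],[0,0,0,0,0,2,0.35],[0,0,0,0,0,0,0.35],[0,0,0,0,0,0,0.35]])

```text
time_s: 31.0
ee_pos: [458.5, 229.6, 52.4]
ee_rot: [179.9, 0.0, 142.9]
force: [0.3, 0.7, -2.8]
gripper_width: 44.2
gripper_force: 35.0
```

```bash
python3 -c "
from h import *
plan(458.5,229.8,43,142.9)"
```

```text
t 31.0 at [458.5 229.6  52.4] [1.7995e+02 2.0000e-02 1.4290e+02] w 44.2 F [ 0.3  0.7 -2.8] tool delta [0.1 0.1 9.4] rz -0.0
```

Emit:
step_arm(steps=[[0,0,0,0,0,3,0.35],[0,0,0,0,0,3,0.35],[0,0,0,0,0,1.5,0.35],[0,0,0,0,0,0.7,0.35],[0,0,0,0,0,0.5,0.35],[0,0,0,0,0,0.5,0.35],[0,0,0,0,0,0,0.35],[0,0,0,0,0,0,0.35]])

```text
time_s: 32.0
ee_pos: [458.2, 229.5, 42.9]
ee_rot: [180.0, 0.0, 142.9]
force: [0.8, -0.4, -2.3]
gripper_width: 43.7
gripper_force: 35.0
```

Emit:
step_arm(steps=[[0,0,0,0,0,0.4,0.35],[0,0,0,0,0,0.4,0.35],[0,0,0,0,0,0,0.35],[0,0,0,0,0,0,0.35],[0,0,0,0,0,0,0.35],[0,0,0,0,0,0,0.35],[0,0,0,0,0,0,0.35],[0,0,0,0,0,0,0.35]])

```text
time_s: 33.0
ee_pos: [458.1, 229.5, 42.1]
ee_rot: [180.0, 0.0, 142.9]
force: [0.8, -2.0, -3.1]
gripper_width: 44.0
gripper_force: 35.0
```

Emit:
step_arm(steps=[[0,0,0,0.3,0,0.5,0.35],[0,0,0,0,0,0.5,0.35],[0,0,0,0,0,0,0.35],[0,0,0,0,0,0,0.35],[0,0,0,0,0,0,0.35],[0,0,0,0,0,0,0.35],[0,0,0,0,0,0,0.35],[0,0,0,0,0,0,0.35]])

```text
time_s: 34.0
ee_pos: [458.2, 229.6, 42.0]
ee_rot: [180.0, 0.0, 142.9]
force: [-0.6, -1.1, 6.0]
gripper_width: 43.7
gripper_force: 35.0
```

Emit:
step_arm(steps=[[0,0,0,0,0,-1,0.35],[0,0,0,0,0,0,0.6],[0,0,0,0,0,0,0.8],[0,0,0,0,0,0,1],[0,0,0,0,0,0,1],[0,0,0,0,0,-15,1],[0,0,0,0,0,-30,1],[0,0,0,0,0,-40,1]])

```text
time_s: 35.0
ee_pos: [457.5, 229.5, 128.3]
ee_rot: [-180.0, -0.0, 142.9]
force: [0.1, -0.1, 0.6]
gripper_width: 91.5
gripper_force: 0.0
```

Emit:
step_arm(steps=[[0,0,0,-10,-5,-40,1],[0,0,0,-25,-12,-35,1],[0,0,0,-35,-17,-35,1],[0,0,0,-40,-18,-30,1],[0,0,0,-40,-18,-30,1],[0,0,0,-35,-17,0,1],[0,0,0,-20,-8,0,1],[0,0,0,-11,-5,0,1]])

```text
time_s: 36.0
ee_pos: [569.9, 19.2, 296.9]
ee_rot: [-180.0, -0.1, 142.9]
force: [0.5, 0.1, 0.3]
gripper_width: 91.3
gripper_force: 0.0
```

Emit:
step_arm(steps=[[0,0,0,0,0,0,1],[0,0,0,0,0,0,1],[0,0,0,0,0,0,1],[0,0,0,0,0,0,1],[0,0,0,0,0,0,1],[0,0,0,0,0,0,1],[0,0,0,0,0,0,1],[0,0,0,0,0,0,1]])

```text
time_s: 37.0
ee_pos: [569.9, 19.6, 297.1]
ee_rot: [180.0, -0.0, 142.9]
force: [0.3, -0.2, 0.0]
gripper_width: 91.2
gripper_force: 0.0
```

```bash
python3 - <<'E'
from h import *
f,p=snap("w6"); z={"blue":90,"wood":12,"cork":4}
for k,m in masks(f["image"]).items():
    for c in blobs(m):
        W=onplane(f,c[:,0],z[k],p).astype(np.float32); r=cv2.minAreaRect(W)
        print(k,c[:,0].mean(0).round(),np.round(r[0],1),np.round(r[1],1),round(r[2],1))
plan(665,-112,145)
E
```

```text
w6 37.0 [569.9  19.6 297.1] [180.   -0.  142.9] [ 0.3 -0.2  0. ] 0.24
blue [210. 118.] [447.7   8.3] [60.2 56. ] 6.8
blue [361.  21.] [473.7 219.1] [43.  45.9] 52.8
wood [365. 164.] [638.2 145. ] [95.7 93.8] 37.0
wood [337.  47.] [470.8 220.4] [79.1 97.1] 52.8
cork [114. 222.] [ 464.9 -241. ] [66.5 65. ] 52.8
cork [219. 119.] [442.3   3. ] [89.8 89.1] 29.1
t 37.05 at [569.9  19.6 297. ] [179.99  -0.   142.9 ] w 91.3 F [0.8 0.1 0.1] tool delta [-155.3  -47.6  152. ] rz None
```

Emit:
step_arm(steps=[[0,0,0,-15,-4,10,1],[0,0,0,-30,-9,20,1],[0,0,0,-35,-11,25,1],[0,0,0,-35,-11,30,1],[0,0,0,-26,-7,30,1],[0,0,0,-15,-4.4,20,1],[0,0,0,0,0,12,1],[0,0,0,0,0,0,1]])

```text
time_s: 38.05
ee_pos: [665.6, -110.8, 149.4]
ee_rot: [-180.0, -0.1, 142.9]
force: [0.2, 0.1, 0.7]
gripper_width: 91.5
gripper_force: 0.0
```

Emit:
step_arm(steps=[[0,0,0,0,0,0,1],[0,0,0,0,0,0,1],[0,0,0,0,0,10,1],[0,0,0,0,0,18,1],[0,0,0,0,0,20,1],[0,0,0,0,0,13,1],[0,0,0,0,0,6,1],[0,0,0,0,0,0,1]])

```text
time_s: 39.05
ee_pos: [666.3, -111.4, 82.9]
ee_rot: [-180.0, -0.0, 142.9]
force: [0.3, -0.3, 0.8]
gripper_width: 91.1
gripper_force: 0.0
```

```bash
python3 - <<'E'
from h import *
plan(666.5,-111.5,80)
E
```

```text
t 39.05 at [ 666.3 -111.4   82.9] [-1.8000e+02 -1.0000e-02  1.4291e+02] w 91.1 F [ 0.3 -0.3  0.8] tool delta [-0.2  0.1  2.9] rz None
```

Emit:
step_arm(steps=[[0,0,0,0,0,3,0.7],[0,0,0,0,0,0,0.55],[0,0,0,0,0,0,0.45],[0,0,0,0,0,0,0.4],[0,0,0,0,0,0,0.35],[0,0,0,0,0,0,0.3],[0,0,0,0,0,0,0.2],[0,0,0,0,0,0,0.2]], force=35)

```text
time_s: 40.05
ee_pos: [666.2, -111.6, 80.1]
ee_rot: [-180.0, -0.0, 142.9]
force: [-0.6, -0.5, 0.4]
gripper_width: 33.7
gripper_force: 35.0
```

```bash
cat >> h.py <<'E'
def lipoff(ztop):
    """lip centre in tool x,y from the blue patch seen between the fingers above the bar"""
    f,p=snap("lip%d"%int(state()["time_s"]*20)); T=f["tool_from_camera"]; m=masks(f["image"])["blue"]; m[:215]=0; m[300:]=0
    for r in range(215,300,5):
        c=np.where(m[r,220:330])[0]
        if len(c): print(r,c.min()+220,c.max()+220,len(c),end="; ")
    print()
E
python3 -c "
from h import *
lipoff(127);plan(666.5,-111.5,80)"
```

```text
lip801 40.05 [ 666.2 -111.6   80.1] [-1.7999e+02 -1.0000e-02  1.4290e+02] [-0.6 -0.5  0.4] 0.1
215 248 305 58; 220 240 308 69; 225 231 311 77; 230 223 305 41; 235 222 305 29; 240 225 305 16; 245 248 304 23; 250 249 304 48; 255 249 304 55; 260 247 306 60; 265 245 309 65; 270 244 309 66; 
t 40.1 at [ 666.2 -111.6   80.1] [-179.99   -0.    142.9 ] w 33.8 F [-0.2 -0.5  1.1] tool delta [-0.2  0.3  0.1] rz None
```

```bash
python3 - <<'E'
from h import *
f,p=load("lip801");T=f["tool_from_camera"]
im=f["image"];m=masks(im)["blue"]
print([ (r,int(m[r,272:281].sum()/255)) for r in range(205,290,2)])
def tx(r,zt):
    d=T[:3,:3]@np.array([0,(r-f["cy"])/fl(f),1]); t=(zt-T[2,3])/d[2]; return T[0,3]+t*d[0]
for r in (236,238,240,242,244,246): print(r,round(tx(r,80.1-127)-18,1))
w=cv2.imread("pics/w5.png");mm=masks(w)["blue"];print([(r,int(mm[r,272:281].sum()/255)) for r in range(205,290,2)])
for r in (236,238,240,242,244,246,248): print(r,round(tx(r,70.6-127)-18,1))
E
```

```text
[(205, 9), (207, 9), (209, 9), (211, 9), (213, 9), (215, 9), (217, 9), (219, 9), (221, 9), (223, 9), (225, 5), (227, 0), (229, 0), (231, 0), (233, 0), (235, 0), (237, 0), (239, 0), (241, 0), (243, 0), (245, 9), (247, 9), (249, 9), (251, 9), (253, 9), (255, 9), (257, 9), (259, 9), (261, 9), (263, 9), (265, 9), (267, 9), (269, 9), (271, 9), (273, 0), (275, 0), (277, 0), (279, 0), (281, 0), (283, 0), (285, 0), (287, 0), (289, 0)]
236 3.5
238 2.4
240 1.3
242 0.2
244 -0.9
246 -2.0
[(205, 9), (207, 9), (209, 9), (211, 9), (213, 9), (215, 9), (217, 9), (219, 9), (221, 9), (223, 9), (225, 9), (227, 0), (229, 0), (231, 0), (233, 0), (235, 0), (237, 0), (239, 0), (241, 0), (243, 0), (245, 0), (247, 9), (249, 9), (251, 9), (253, 9), (255, 9), (257, 9), (259, 9), (261, 9), (263, 9), (265, 9), (267, 9), (269, 9), (271, 9), (273, 0), (275, 0), (277, 0), (279, 0), (281, 0), (283, 0), (285, 0), (287, 0), (289, 0)]
236 6.8
238 5.8
240 4.8
242 3.8
244 2.8
246 1.7
248 0.7
```

Emit:
step_arm(steps=[[0,0,0,0,0,-3,0.2],[0,0,0,0,0,-6,0.2],[0,0,0,0,0,-12,0.2],[0,0,-5,0,0,-14,0.2],[0,0,-9,0,0,-13,0.2],[0,0,-9,0,0,-8,0.2],[0,0,-9,0,0,-4,0.2],[0,0,-7,0,0,0,0.2]])

```text
time_s: 41.1
ee_pos: [666.8, -111.5, 141.5]
ee_rot: [-180.0, 0.1, -177.9]
force: [-0.1, -0.5, -2.7]
gripper_width: 33.7
gripper_force: 35.0
```

Emit:
step_arm(steps=[[0,0,-4.2,0,0,0,0.2],[0,0,0,0,0,0,0.2],[0,0,0,0,8,0,0.2],[0,0,0,0,18,0,0.2],[0,0,0,0,26,0,0.2],[0,0,0,0,28,0,0.2],[0,0,0,0,28,0,0.2],[0,0,0,0,28,0,0.2]])

```text
time_s: 42.1
ee_pos: [651.3, 26.1, 140.2]
ee_rot: [180.0, -0.0, -173.9]
force: [-0.3, 0.1, -3.2]
gripper_width: 34.0
gripper_force: 35.0
```

Emit:
step_arm(steps=[[0,0,0,0,28,0,0.2],[0,0,0,0,28,0,0.2],[0,0,0,0,26,0,0.2],[0,0,0,0,20,0,0.2],[0,0,0,0,12,0,0.2],[0,0,0,0,6,0,0.2],[0,0,0,0,0,0,0.2],[0,0,0,0,0,0,0.2]])

```text
time_s: 43.1
ee_pos: [639.2, 142.3, 140.0]
ee_rot: [-180.0, -0.0, -173.9]
force: [1.0, 0.4, -4.2]
gripper_width: 33.9
gripper_force: 35.0
```

```bash
python3 - <<'E'
from h import *
plan(637.7,144.7,80,186.15)
f,p=snap("w7")
for n,uv in (("wood",12),("blue",82)):
    for c in blobs(masks(f["image"])[n],200,260):
        W=onplane(f,c[:,0],uv+ (62 if n=="blue" else 0),p).astype(np.float32); r=cv2.minAreaRect(W); print(n,c[:,0].mean(0).round(),np.round(r[0],1),np.round(r[1],1),round(r[2],1))
d=grab_frame("side");cv2.imwrite("pics/s7.png",np.hstack([cv2.resize(f["image"],(500,375)),cv2.resize(d["image"][80:230,200:320],(300,375))]))
E
```

```text
t 43.1 at [639.2 142.3 140. ] [-179.98   -0.   -173.94] w 33.9 F [ 1.   0.4 -4.2] tool delta [ 1.3  2.6 60. ] rz -0.09
w7 43.1 [639.2 142.3 140. ] [-179.98   -0.   -173.94] [ 1.   0.4 -4.2] 0.25
wood [ 46. 196.] [ 663.8 -104. ] [101.7 103.6] 82.7
wood [283. 183.] [638.3 145.7] [94.5 94.7] 36.8
wood [382.  45.] [460.1 229.6] [ 78.4 129. ] 52.7
blue [270. 232.] [636.8 141.1] [46.2 54.3] 37.9
blue [409.  17.] [494.  201.7] [33.3 38.9] 53.0
```

View pics/s7.png

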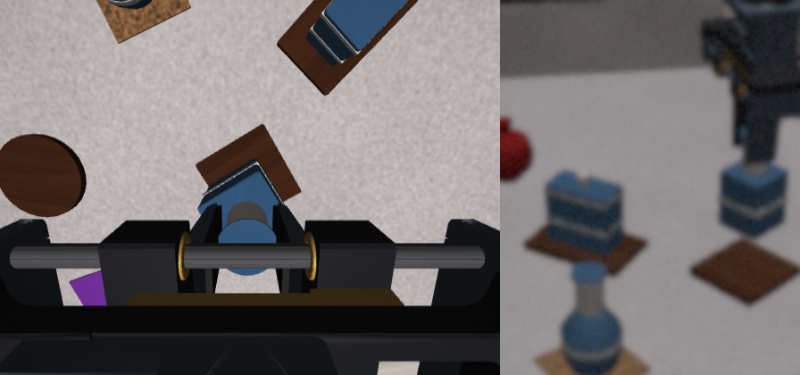

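The wrist half shows the flask held upright over the square stand, its shoulder corner at about (262,160), with the round stand clear at (40,175). The side half shows it hanging level. Next I'll check its yaw by line fits and refit the now-empty round stand.

```bash
python3 - <<'E'
from h import *
f,p=load("w7")
c=max([c for c in blobs(masks(f["image"])["blue"],200,250) if c[:,0,1].mean()>150],key=cv2.contourArea)[:,0]
W=onplane(f,c,142,p)
h=cv2.approxPolyDP(cv2.convexHull(c),3,True)[:,0]; print(h.tolist()); V=onplane(f,h,142,p); e=np.diff(np.vstack([V,V[:1]]),axis=0); print(V.round(0).tolist(),np.degrees(np.arctan2(e[:,1],e[:,0])).round(1),np.linalg.norm(e,axis=1).round(0))
c=[c for c in blobs(masks(f["image"])["wood"],1000,250) if c[:,0,0].mean()<120][0][:,0]
c=c[c[:,0]>3]
print("round",cv2.fitEllipse(onplane(f,c,12,p).astype(np.float32)),circ(onplane(f,c,12,p)))
E
```

```text
[[311, 224], [304, 249], [249, 249], [222, 235], [223, 230], [285, 192], [293, 195]]
[[624.0, 165.0], [642.0, 163.0], [646.0, 126.0], [638.0, 107.0], [634.0, 107.0], [604.0, 146.0], [606.0, 151.0]] [  -7.4  -84.  -113.4  172.7  128.    75.2   37.9] [18. 37. 20.  4. 49.  6. 23.]
round ((663.1447143554688, -106.71016693115234), (100.82006072998047, 108.30708312988281), 18.818111419677734) (array([ 663.16214589, -105.89594342]), np.float64(51.88642574555468))
```

Emit:
step_arm(steps=[[0,0,1,0,0,0,0.2],[0,0,0,1.2,2.7,6,0.2],[0,0,0,0,0,14,0.2],[0,0,0,0,0,14,0.2],[0,0,0,0,0,12,0.2],[0,0,0,0,0,7,0.2],[0,0,0,0,0,3,0.2],[0,0,0,0,0,0,0.2]])

```text
time_s: 44.2
ee_pos: [637.8, 145.7, 84.1]
ee_rot: [180.0, 0.0, -174.9]
force: [0.5, -0.2, -4.0]
gripper_width: 34.4
gripper_force: 35.0
```

Emit:
step_arm(steps=[[0,0,0,0,0,1,0.2],[0,0,0,0,0,1,0.2],[0,0,0,0,0,0.6,0.2],[0,0,0,0,0,0.6,0.2],[0,0,0,0,0,0.4,0.2],[0,0,0,0,0,0,0.2],[0,0,0,0,0,0,0.2],[0,0,0,0,0,0,0.2]])

```text
time_s: 45.2
ee_pos: [637.7, 145.7, 80.5]
ee_rot: [180.0, 0.0, -174.9]
force: [-0.1, -0.2, -3.5]
gripper_width: 34.1
gripper_force: 35.0
```

Emit:
step_arm(steps=[[0,0,0,0,0,0.4,0.2],[0,0,0,0,0,0.4,0.2],[0,0,0,0,0,0,0.2],[0,0,0,0,0,0,0.2],[0,0,0,0,0,0,0.2],[0,0,0,0,0,0,0.2],[0,0,0,0,0,0,0.2],[0,0,0,0,0,0,0.2]])

```text
time_s: 46.2
ee_pos: [637.9, 145.6, 80.0]
ee_rot: [-180.0, 0.0, -174.9]
force: [0.6, -1.6, 2.4]
gripper_width: 33.7
gripper_force: 35.0
```

Emit:
step_arm(steps=[[0,0,0,0,0,-0.7,0.2],[0,0,0,0,0,0,0.4],[0,0,0,0,0,0,0.6],[0,0,0,0,0,0,0.8],[0,0,0,0,0,0,1],[0,0,0,0,0,-15,1],[0,0,0,0,0,-30,1],[0,0,0,0,0,-35,1]])

```text
time_s: 47.2
ee_pos: [637.6, 145.7, 161.9]
ee_rot: [180.0, 0.0, -174.9]
force: [0.6, 0.4, 0.5]
gripper_width: 90.8
gripper_force: 0.0
```

Emit:
step_arm(steps=[[0,0,0,-8,-10,-35,1],[0,0,0,-20,-20,-35,1],[0,0,0,-22,-25,-30,1],[0,0,0,-22,-25,-25,1],[0,0,0,-20,-20,-15,1],[0,0,0,-10,-15,0,1],[0,0,0,0,0,0,1],[0,0,0,0,0,0,1]])

```text
time_s: 48.2
ee_pos: [748.9, 40.8, 300.7]
ee_rot: [180.0, -0.0, -174.9]
force: [-0.4, 0.4, -0.5]
gripper_width: 91.5
gripper_force: 0.0
```

Emit:
step_arm(steps=[[0,0,0,0,0,0,1],[0,0,0,0,0,0,1],[0,0,0,0,0,0,1],[0,0,0,0,0,0,1],[0,0,0,0,0,0,1],[0,0,0,0,0,0,1],[0,0,0,0,0,0,1],[0,0,0,0,0,0,1]])

```text
time_s: 49.2
ee_pos: [749.5, 40.2, 300.3]
ee_rot: [180.0, 0.0, -174.9]
force: [0.1, 0.8, 0.5]
gripper_width: 91.1
gripper_force: 0.0
```

```bash
python3 - <<'E'
from h import *
f,p=snap("w8"); z={"blue":90,"wood":12,"cork":4}
for k,m in masks(f["image"]).items():
    for c in blobs(m,400):
        W=onplane(f,c[:,0],z[k],p).astype(np.float32); r=cv2.minAreaRect(W)
        h=cv2.approxPolyDP(cv2.convexHull(c),3,True)[:,0]
        print(k,c[:,0].mean(0).round(),np.round(r[0],1),np.round(r[1],1),round(r[2],1),"circ",[np.round(v,1) for v in circ(W)],h.tolist())
plan(443,2.6,150)
E
```

```text
w8 49.2 [749.5  40.2 300.3] [ 179.99    0.   -174.9 ] [0.1 0.8 0.5] 0.1
blue [365. 109.] [639.4 146.7] [53.4 61.6] 36.8 circ [array([641.1, 144.9]), np.float64(31.0)] [[374, 81], [390, 98], [391, 117], [354, 138], [337, 102]]
wood [183. 113.] [ 664.2 -109.2] [100.3 101.9] 2.1 circ [array([ 664.6, -108.8]), np.float64(50.6)] [[166, 81], [193, 81], [212, 98], [216, 124], [201, 144], [178, 147], [155, 131], [149, 104], [153, 93]]
wood [347. 114.] [639.6 145.1] [94.2 95.3] 36.8 circ [array([638.6, 147. ]), np.float64(49.2)] [[365, 67], [391, 123], [338, 154], [309, 101]]
wood [414.  13.] [509.7 213.6] [ 50.  101.8] 5.0 circ [array([491.4, 212.5]), np.float64(35.0)] [[451, 0], [414, 40], [378, 2]]
t 49.25 at [749.5  40.2 300.4] [ 180.     0.  -174.9] w 91.4 F [-0.3 -0.2  0.1] tool delta [308.6 -10.2 150.3] rz None
```

```bash
python3 - <<'E'
from h import *
f,p=load("w8"); V=onplane(f,[[337,102],[354,138],[391,117]],82,p); print(V.round(1),(V[0]+V[2])/2)
a=fitlip(f,(376,97),(1,-1),19);print("flask lip",a,onplane(f,a[0],127,p))
f,p=load("w6");im=f["image"]
c=[c for c in blobs(masks(im)["blue"]) if c[:,0,0].mean()<280][0][:,0]; print(c.min(0),c.max(0))
W=onplane(f,c,119,p)
a=fitlip(f,(204,112),(-1,-1),19);print("jar lip",a,onplane(f,a[0],119,p))
# belly circle (widest 64 mm up to z=54) on its right/lower side
d=onplane(f,c,54,p); g=(c[:,0]>215)&(c[:,1]>105); print("belly",circ(d[g]),g.sum())
E
```

```text
[[634.4 109.8]
 [677.  138.6]
 [646.5 182.5]] [640.42897249 146.18117162]
flask lip (array([372.52160052,  95.38618416]), np.float64(13.390444547696632), 25) [[628.46598319 141.05575413]]
[184  96] [234 140]
jar lip (array([201.92923507, 115.85557875]), np.float64(17.999800672119886), 35) [[445.40498281   5.87467286]]
belly (array([445.82023707,   5.07792766]), np.float64(28.748234715838215)) 41
```

The flask sits at (640.4,146.2) against its stand at (639.6,145.1) in the same view, with both at 36.8°. That's good. Next I'll fetch the jar.

Emit:
step_arm(steps=[[0,0,0,15,0,5,1],[0,0,0,30,-1,10,1],[0,0,0,35,-2,20,1],[0,0,0,35,-1,20,1],[0,0,0,35,-1,20,1],[0,0,0,35,-1,20,1],[0,0,0,35,-1,20,1],[0,0,0,35,-1,20,1]])

```text
time_s: 50.25
ee_pos: [495.1, 9.4, 165.0]
ee_rot: [-180.0, 0.0, -174.9]
force: [-0.1, -0.0, 0.5]
gripper_width: 91.4
gripper_force: 0.0
```

Emit:
step_arm(steps=[[0,0,0,30,-1,15,1],[0,0,0,15,-0.8,0,1],[0,0,0,8,0,0,1],[0,0,0,0,0,0,1],[0,0,0,0,0,0,1],[0,0,0,0,0,0,1],[0,0,0,0,0,0,1],[0,0,0,0,0,0,1]])

```text
time_s: 51.25
ee_pos: [443.7, 3.0, 150.3]
ee_rot: [180.0, -0.0, -174.9]
force: [0.1, -0.2, 0.5]
gripper_width: 91.0
gripper_force: 0.0
```

```bash
python3 - <<'E'
from h import *
plan(443.5,3,72.5)
f,p=snap("w9");T=f["tool_from_camera"];m=masks(f["image"])["blue"]
print([(r,int(m[r,272:281].sum()/255)) for r in range(180,290,3)])
for r in range(215,275,6):
    c=np.where(m[r,200:350])[0]; print(r,(c.min()+200,c.max()+200,len(c)) if len(c) else None,end="; ")
E
```

```text
t 51.25 at [443.7   3.  150.3] [ 180.     -0.   -174.89] w 91.0 F [ 0.1 -0.2  0.5] tool delta [ 0.2 -0.  77.8] rz None
w9 51.25 [443.7   3.  150.3] [ 180.     -0.   -174.89] [ 0.1 -0.2  0.5] 0.24
[(180, 9), (183, 9), (186, 9), (189, 9), (192, 9), (195, 9), (198, 0), (201, 0), (204, 8), (207, 9), (210, 9), (213, 9), (216, 9), (219, 9), (222, 9), (225, 9), (228, 9), (231, 9), (234, 9), (237, 9), (240, 9), (243, 9), (246, 9), (249, 0), (252, 0), (255, 0), (258, 0), (261, 0), (264, 0), (267, 0), (270, 0), (273, 0), (276, 0), (279, 0), (282, 0), (285, 0), (288, 0)]
215 (np.int64(246), np.int64(303), 58); 221 (np.int64(249), np.int64(300), 52); 227 (np.int64(251), np.int64(297), 47); 233 (np.int64(252), np.int64(296), 45); 239 (np.int64(256), np.int64(292), 37); 245 (np.int64(263), np.int64(285), 23); 251 None; 257 None; 263 None; 269 None;
```

The lip disc spans rows 203–248 centred on column 274.5, which puts the jar 1.4 mm along tool x. I'll correct that, descend and grip.

Emit:
step_arm(steps=[[0,0,0,1.4,0,10,1],[0,0,0,0,0,18,1],[0,0,0,0,0,18,1],[0,0,0,0,0,16,1],[0,0,0,0,0,10,1],[0,0,0,0,0,6,1],[0,0,0,0,0,0,1],[0,0,0,0,0,0,0.7]])

```text
time_s: 52.3
ee_pos: [442.6, 2.9, 72.7]
ee_rot: [-180.0, 0.1, -174.9]
force: [0.5, -0.5, 0.7]
gripper_width: 84.0
gripper_force: 0.0
```

Emit:
step_arm(steps=[[0,0,0,0,0,0,0.55],[0,0,0,0,0,0,0.45],[0,0,0,0,0,0,0.4],[0,0,0,0,0,0,0.35],[0,0,0,0,0,0,0.3],[0,0,0,0,0,0,0.2],[0,0,0,0,0,0,0.2],[0,0,0,0,0,0,0.2]], force=35)

```text
time_s: 53.3
ee_pos: [442.2, 2.9, 72.4]
ee_rot: [-180.0, 0.0, -174.9]
force: [-0.0, -0.9, 0.6]
gripper_width: 33.9
gripper_force: 35.0
```

Emit:
step_arm(steps=[[0,0,0,0,0,-2,0.2],[0,0,0,0,0,-5,0.2],[0,0,0,0,0,-10,0.2],[0,0,0,0,0,-14,0.2],[0,0,0,0,0,-14,0.2],[0,0,0,0,0,-12,0.2],[0,0,0,0,0,-6,0.2],[0,0,0,0,0,0,0.2]])

```text
time_s: 54.3
ee_pos: [442.4, 2.9, 135.8]
ee_rot: [180.0, 0.1, -174.9]
force: [-0.1, -0.1, -2.0]
gripper_width: 33.9
gripper_force: 35.0
```

```bash
python3 - <<'E'
from h import *
plan(664.4,-109.1,80)
E
```

```text
t 54.3 at [442.4   2.9 135.8] [ 1.800e+02  5.000e-02 -1.749e+02] w 33.9 F [-0.1 -0.1 -2. ] tool delta [-211.1 -131.3   55.9] rz None
```

Emit:
step_arm(steps=[[0,0,0,-8,-5,0,0.2],[0,0,0,-16,-10,0,0.2],[0,0,0,-22,-14,0,0.2],[0,0,0,-24,-15,0,0.2],[0,0,0,-24,-15,0,0.2],[0,0,0,-24,-15,0,0.2],[0,0,0,-24,-15,0,0.2],[0,0,0,-24,-15,0,0.2]])

```text
time_s: 55.3
ee_pos: [618.6, -87.3, 134.3]
ee_rot: [180.0, -0.0, -174.9]
force: [0.3, 0.5, -2.1]
gripper_width: 34.0
gripper_force: 35.0
```

Emit:
step_arm(steps=[[0,0,0,-20,-12,0,0.2],[0,0,0,-14,-9,0,0.2],[0,0,0,-8,-4,0,0.2],[0,0,0,-3,-2.3,0,0.2],[0,0,0,0,0,0,0.2],[0,0,0,0,0,0,0.2],[0,0,0,0,0,0,0.2],[0,0,0,0,0,0,0.2]])

```text
time_s: 56.3
ee_pos: [663.9, -108.9, 135.6]
ee_rot: [180.0, 0.0, -174.9]
force: [-0.2, -0.1, -2.7]
gripper_width: 33.9
gripper_force: 35.0
```

```bash
python3 - <<'E'
from h import *
plan(664.4,-109.1,80.4)
E
```

```text
t 56.3 at [ 663.9 -108.9  135.6] [ 1.8000e+02  1.0000e-02 -1.7488e+02] w 33.9 F [-0.2 -0.1 -2.7] tool delta [-0.5 -0.2 55.2] rz None
```

Emit:
step_arm(steps=[[0,0,0,-0.5,-0.2,8,0.2],[0,0,0,0,0,13,0.2],[0,0,0,0,0,13,0.2],[0,0,0,0,0,10,0.2],[0,0,0,0,0,5,0.2],[0,0,0,0,0,3,0.2],[0,0,0,0,0,1,0.2],[0,0,0,0,0,0.5,0.2]])

```text
time_s: 57.3
ee_pos: [664.8, -109.3, 82.2]
ee_rot: [-180.0, 0.0, -174.9]
force: [-0.2, 0.5, -3.0]
gripper_width: 34.3
gripper_force: 35.0
```

Emit:
step_arm(steps=[[0,0,0,0,0,0.5,0.2],[0,0,0,0,0,0.5,0.2],[0,0,0,0,0,0.5,0.2],[0,0,0,0,0,0,0.2],[0,0,0,0,0,0,0.2],[0,0,0,0,0,0,0.2],[0,0,0,0,0,0,0.2],[0,0,0,0,0,0,0.2]])

```text
time_s: 58.3
ee_pos: [664.6, -109.3, 80.5]
ee_rot: [-180.0, 0.0, -174.9]
force: [0.3, 0.1, -1.3]
gripper_width: 33.6
gripper_force: 35.0
```

Emit:
step_arm(steps=[[0,0,0,0,0,0.4,0.2],[0,0,0,0,0,0.2,0.2],[0,0,0,0,0,0,0.2],[0,0,0,0,0,0,0.2],[0,0,0,0,0,0,0.2],[0,0,0,0,0,0,0.2],[0,0,0,0,0,0,0.2],[0,0,0,0,0,0,0.2]])

```text
time_s: 59.3
ee_pos: [664.9, -109.4, 80.3]
ee_rot: [-180.0, 0.1, -174.9]
force: [-0.8, -1.3, 4.8]
gripper_width: 33.9
gripper_force: 35.0
```

Emit:
step_arm(steps=[[0,0,0,0,0,-0.7,0.2],[0,0,0,0,0,0,0.4],[0,0,0,0,0,0,0.6],[0,0,0,0,0,0,0.8],[0,0,0,0,0,0,1],[0,0,0,0,0,-15,1],[0,0,0,0,0,-30,1],[0,0,0,0,0,-35,1]])

```text
time_s: 60.3
ee_pos: [664.4, -109.2, 161.9]
ee_rot: [180.0, -0.0, -174.9]
force: [0.2, -0.8, -0.4]
gripper_width: 90.7
gripper_force: 0.0
```

Emit:
step_arm(steps=[[0,0,0,-5,5,-35,1],[0,0,0,-20,25,-35,1],[0,0,0,-22,32,-30,1],[0,0,0,-22,32,-25,1],[0,0,0,-20,30,-15,1],[0,0,0,-9,17,0,1],[0,0,0,0,0,0,1],[0,0,0,0,0,0,1]])

```text
time_s: 61.3
ee_pos: [748.8, 38.6, 299.7]
ee_rot: [-180.0, -0.1, -175.0]
force: [1.4, -0.2, -0.0]
gripper_width: 91.3
gripper_force: 0.0
```

Emit:
step_arm(steps=[[0,0,0,0,0,0,1],[0,0,0,0,0,0,1],[0,0,0,0,0,0,1],[0,0,0,0,0,0,1],[0,0,0,0,0,0,1],[0,0,0,0,0,0,1],[0,0,0,0,0,0,1],[0,0,0,0,0,0,1]])

```text
time_s: 62.3
ee_pos: [749.6, 39.9, 300.5]
ee_rot: [180.0, 0.0, -174.9]
force: [-0.4, -0.8, 0.5]
gripper_width: 91.2
gripper_force: 0.0
```

```bash
python3 -c "
from h import *
snap('w10')"
```

```text
w10 62.3 [749.6  39.9 300.5] [ 180.      0.   -174.89] [-0.4 -0.8  0.5] 0.09
```

Emit:
step_arm(steps=[[0,0,0,15,5,0,1],[0,0,0,30,5,0,1],[0,0,0,35,5,0,1],[0,0,0,35,5,0,1],[0,0,0,25,0,0,1],[0,0,0,10,0,0,1],[0,0,0,0,0,0,1],[0,0,0,0,0,0,1]])

```text
time_s: 63.35
ee_pos: [599.3, 46.5, 300.2]
ee_rot: [180.0, 0.0, -174.9]
force: [-0.1, -0.1, -0.7]
gripper_width: 91.2
gripper_force: 0.0
```

Emit:
step_arm(steps=[[0,0,0,0,0,0,1],[0,0,0,0,0,0,1],[0,0,0,0,0,0,1],[0,0,0,0,0,0,1],[0,0,0,0,0,0,1],[0,0,0,0,0,0,1],[0,0,0,0,0,0,1],[0,0,0,0,0,0,1]])

```text
time_s: 64.35
ee_pos: [598.4, 46.5, 300.5]
ee_rot: [180.0, 0.0, -174.9]
force: [0.3, 0.3, -0.2]
gripper_width: 91.5
gripper_force: 0.0
```

```bash
python3 - <<'E'
from h import *
snap("w11")
for n in ("w10","w11"):
    f,p=load(n)
    for k,m in masks(f["image"]).items():
        if k=="cork": continue
        for c in blobs(m,400):
            W=onplane(f,c[:,0],dict(blue=90,wood=12)[k],p).astype(np.float32); r=cv2.minAreaRect(W)
            print(n,k,c[:,0].mean(0).round(),np.round(r[0],1),np.round(r[1],1),round(r[2],1),"circ",[np.round(v,1) for v in circ(W)],cv2.approxPolyDP(cv2.convexHull(c),3,True)[:,0].tolist())
s=grab_frame("scene")["image"];d=grab_frame("side")["image"];a=load("w10")[0]["image"][:240];b=load("w11")[0]["image"][:240]
t=np.vstack([np.hstack([a[:,80:480],b[:,80:480]]),np.hstack([cv2.resize(s[90:310,60:430],(400,240)),cv2.resize(d[90:380,150:440],(400,240))])]);print(t.shape);cv2.imwrite("pics/final.png",t)
E
```

```text
w11 64.35 [598.4  46.5 300.5] [ 1.8000e+02  1.0000e-02 -1.7489e+02] [ 0.3  0.3 -0.2] 0.06
w10 blue [168. 111.] [ 666.8 -106. ] [55.7 74.9] 5.0 circ [array([ 666. , -104.6]), np.float64(32.2)] [[139, 99], [166, 89], [178, 90], [193, 102], [195, 123], [181, 135], [164, 133], [140, 117]]
w10 blue [365. 109.] [639.5 146.6] [53.4 61.4] 37.0 circ [array([641. , 144.9]), np.float64(31.0)] [[373, 80], [390, 98], [391, 117], [355, 138], [337, 102]]
w10 wood [187. 113.] [ 664.6 -103.1] [ 92.7 100.9] 89.2 circ [array([ 664.6, -108.8]), np.float64(45.2)] [[170, 79], [194, 81], [215, 104], [215, 128], [199, 145], [178, 147], [156, 132], [156, 89]]
w10 wood [348. 114.] [639.7 145. ] [94.2 95. ] 36.7 circ [array([638.7, 147.1]), np.float64(49.1)] [[365, 67], [391, 123], [338, 154], [310, 101]]
w10 wood [414.  13.] [509.8 213.4] [ 50.  101.8] 5.1 circ [array([491.2, 212.4]), np.float64(35.1)] [[451, 0], [414, 40], [378, 1]]
w11 blue [149. 232.] [ 678.4 -124.7] [37.1 39. ] 5.0 circ [array([ 679. , -124.6]), np.float64(19.1)] [[140, 222], [156, 221], [163, 229], [162, 239], [157, 244], [140, 241], [13
[... 488 characters left out ...]
415, 125], [397, 102]]
w11 wood [182. 200.] [ 648.9 -102.3] [101.9  71.3] 65.4 circ [array([ 658.7, -107.1]), np.float64(42.4)] [[153, 188], [173, 178], [196, 184], [209, 203], [205, 225], [195, 230], [147, 205]]
w11 wood [332. 203.] [638.3 145.3] [94.5 94.6] 36.8 circ [array([639.5, 146.4]), np.float64(48.4)] [[345, 169], [370, 217], [322, 243], [296, 197]]
w11 wood [394.  94.] [458.7 229.3] [ 78.6 130.1] 52.8 circ [array([461.2, 230.7]), np.float64(54.0)] [[422, 43], [432, 57], [408, 129], [389, 145], [357, 110]]
w11 wood [548.  43.] [372.3 416.3] [73.4 39.4] 18.6 circ [array([370.5, 423.9]), np.float64(27.6)] [[559, 13], [559, 68], [549, 68], [535, 61], [531, 45], [539, 28]]
(480, 800, 3)
```

View pics/final.png

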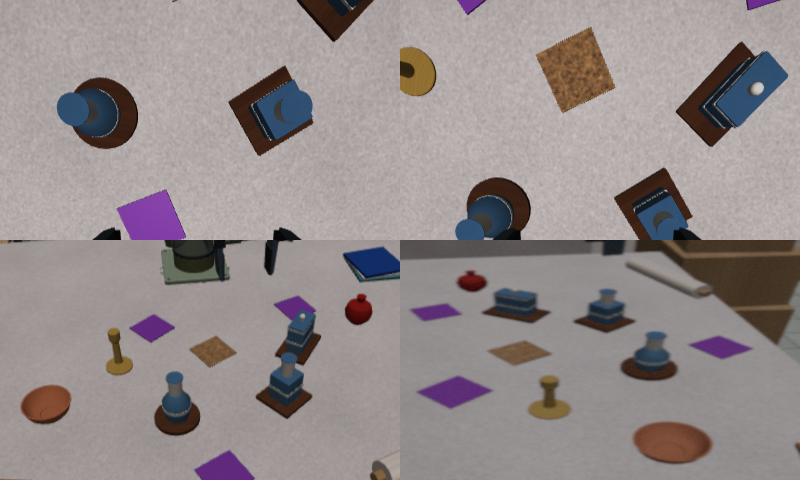

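All four panels show the pieces upright on their own stands: jar (105,115) on the round, flask (275,110) on the square, caddy (735,90) on the oblong. The cork is empty, and the candlestick, pomegranate and bowl look unmoved. The caddy and flask are within about 1–2 mm and 1° of their stands, and the gripper is open and clear.

```bash
python3 -c "
from h import *
print(job_done())"
```

```text
the job is handed in; nothing more can be done
None
```

Job handed in at about 64 s: the jar, flask and caddy each stand upright on their own stands, with caddy and flask measured within about 2 mm and 1° and the jar's centring judged by eye; the candlestick, pomegranate and bowl were left where they were.

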